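# Load the jiko's fuel pan and slide it in over the doorstep

### The arm

A 6-joint arm with a two-finger parallel gripper is mounted at the origin on the work surface. World frame = base frame: x ahead of the robot, y to its left, z up, the work surface at z = 0. Lengths are in m, angles in rad, forces in N, time in s.
With the tool pointing down it reaches from about 0.3 to 0.75 m from the base axis. Payload 8.5 kg.
Tool frame: the origin (TCP) lies midway between the tips of the shut fingers; the grasp point (between the pads) lies 19 mm behind it; z points along the fingers, y is the direction in which the jaws open and shut (so a half turn about z gives the same grasp; the last joint's range is limited). The gripper opens to 88 mm and grips with 3 to 60 N. Pads are 18 mm wide; open, the fingers measure 123 mm over their backs; the gripper's body (75 mm by 187 mm) begins 45 mm behind the grasp point.
Start: joints at [-1.448, 0.381, 1.297, -0, 1.464, -0.215], TCP at [0.182, -0.519, 0.239] pointing down, gripper open.
Joint ranges: [-3.11, 3.11], [-0.89, 2.33], [0.22, 2.48], [-1.42, 4.56], [0.17, 2.85], [-2.88, 2.88]. Speed limits (rad/s): [2.39, 2.39, 3.14, 3.14, 3.14, 3.14].

### API

Orientations are given as [roll, pitch, yaw] about the fixed x, y, z axes, in that order (R = Rz(yaw) Ry(pitch) Rx(roll)).
In Python, from rig import ctrl, cams, finder gives the robot as it stands. The module is installed in compiled form; this text tells all that it offers.
- The arm moves only by the shell command python3 -m creep 'ROWS'. ROWS is JSON, one flat list of numbers, 7 for each row, row after row: the turn, a rotation vector about the world's x, y, z in degrees, then the shift along the world's x, y, z in m, then the finger opening in m, from 0 to 0.0881. In form: [ax, ay, az, dx, dy, dz, jaw, ax, ay, az, dx, dy, dz, jaw, ...]. A call has 1 to 5 rows; each row is the pose to reach, as a shift and turn from the pose measured when the call began; what a row does not reach only later rows make up. A row lasts 1/12 s, in which the tool goes at most 41.7 mm and 7.16 degrees, less where a joint would pass 70% of its speed; a pose out of reach is approached as far as the arm can. A call with a gripper value outside its range is refused whole. The fingers move at their own pace and stop on an object; the grip force is fixed at half the most. Time passes only in rows, so rows that repeat a pose let the fingers close. It gives the time, the measured TCP pose, the force and the opening at its end, in the units of the state.
- ctrl.read_state(): the state, without advancing time (a new reading comes with each control period).
- cams.camera(name): name is "side" or "top"; returns a dict with "image" (400x640x3 uint8, red, green, blue), "K" (3x3 intrinsics, pixels), "camera_from_world" (4x4, takes a point from world to camera coordinates). Camera axes: x right, y up, looking along -z (the intrinsics and any distortion apply to the point x, -y, -z); pixel columns grow to the right and rows downward; lengths in m; the calibration is good to about 2 mm. A picture is of the moment at which its call begins. There is no depth.
- ctrl.job_done(): hands the job in, once; it reports no verdict.
Trained networks look in a picture, given as the dict that the camera call returned (one of the last four; its "shot" number tells which), for a name from the list of things; names that differ only in an ending like _2 or _b are one class to them, and where a whole thing is asked for, a point or a joint stands for the part that bears it (a point fixed in the world has none). Each returns a list of dicts, best first, with "score" (0 to 1); they miss things now and then, are a little off and sometimes report something else, mostly with a low value. They report only what shows in the picture. A call takes as long as a camera call. They do not tell look-alikes from the thing itself.
- finder.look_for(picture, target): "pixel" ([column, row] in pixels, amid what is visible of it).
- finder.regions_of(picture, target): "pixels" (400x640 bool, what is visible of it) and "pixel" ([column, row] in pixels, amid what is visible of it).
- finder.landmark_of(picture, target): "pixel" ([column, row] in pixels: a listed point, or the origin of a listed thing).
The state is a dict: "clock": time; "q": joint angles; "qd": joint speeds; "effort": joint torques, N m; "eef_pos": TCP position; "ee_rot": TCP orientation; "force": force on the tool from outside, world axes, zero at the start; "wrist_torque": the same for the moment, N m; "width": finger opening in m.
Only numpy, scipy, OpenCV 4.12 (cv2) and the standard library are available. Lean on these libraries where they do the work, as an engineer would, in place of code of your own. Each camera call takes 0.05 s, during which the arm holds its last target.

### The job

Get the charcoal jiko ready: lay all the loose briquettes in the fuel pan, then prop the pan's front edge up on the jiko's raised doorstep with its rear still on the table, and push it in until it lies flat and wholly inside behind the door. Swing the little vent door open out of the way before the pan goes in, and shut it fully at the end. The pan is for sliding, so never lift its rear end more than a finger's breadth or two off the table, and leave the other kitchen things where they are.

Things in the scene. Friction and masses are not known exactly. Their poses are not given: they have to be found in the camera images.
- jiko: Fixed sheet-metal charcoal jiko: box base 220 wide, 300 deep, 80 high, round firebox on top. Origin: at table level in the middle of the door plane. Its x points straight into the chamber (the way the pan is pushed), y along the mouth, z up. Mouth and chamber 136 wide (y -68 to 68) between 80 high cheeks that begin at x 6 mm; chamber back wall at x 225.
- step_edge (a point): Middle of the top front edge of the jiko's raised doorstep. The step is 14 high, 170 wide and reaches 60 out in front of the door plane; the chamber floor behind it is level with it.
- roof_edge (a point): Middle of the top front edge of the roof over the chamber, 30 behind the door plane, 80 above the table (underside 75). Between door plane and roof edge the chamber is open above.
- firebox (a point): Centre of the firebox's foot on the roof, 195 behind the door plane: round, up to 216 across, from 80 to 220 above the table, pot rests to 240.
- vent_door (a joint): Vent door, upright steel panel 139 wide, 6 thick, from 18 to 52 above the table, hinged on a vertical axis at the mouth's -y side (at jiko x 0, y -72). rad: 0 shut, grows as the free edge swings outward (to the jiko's -x), at most 2.1; at 1.57 it stands straight out. Stays where it is left; light friction (about 0.04 N m).
- door_hinge (a point): Point on the door's hinge axis, 35 above the table.
- door_knob (a point): Middle of the door's knob: an upright wooden peg 14 across and 28 high (52 to 80 above the table) on the door's top edge, 100 from the hinge axis. This point is 66 above the table.
- pan: Loose fuel pan of sheet metal, an open tray 144 long (its x), 108 wide (y), rim 24 high, walls and floor 4 thick, about 0.45 kg. Origin: centre of its underside. Its +x end is the front and carries a loop handle that reaches 39 out; the rear wall is plain.
- pan_handle (a point): Middle of the pan's front handle bar: a round bar 10 thick and 60 long, parallel to the pan's y, 34 ahead of the front wall (29 mm clear gap between), 21 above the pan's underside.
- pan_front (a point): Middle of the bottom edge of the pan's front wall.
- pan_rear (a point): Middle of the bottom edge of the pan's rear wall (outer face).
- briq1_mid (a point): Centre of a loose black charcoal briquette, a rounded block 46 (its x) by 36 (y) by 30 (z), about 50 g. Up to four of them; absent ones read None from the start.
- briq2_mid (a point): Centre of a loose black charcoal briquette, a rounded block 46 (its x) by 36 (y) by 30 (z), about 50 g. Up to four of them; absent ones read None from the start.
- briq3_mid (a point): Centre of a loose black charcoal briquette, a rounded block 46 (its x) by 36 (y) by 30 (z), about 50 g. Up to four of them; absent ones read None from the start.
- briq4_mid (a point): Centre of a loose black charcoal briquette, a rounded block 46 (its x) by 36 (y) by 30 (z), about 50 g. Up to four of them; absent ones read None from the start.
- sufuria: Bystander: open metal cooking pot 190 across, 80 high.
- bowl: Bystander: orange melamine bowl 140 across, 55 high.
- mug: Bystander: white enamel mug, 75 high.
- paddle: Bystander: wooden cooking paddle, about 370 long, lying flat.
- grate: Bystander: small iron ring grate 100 across, 12 high.
- saltjar: Bystander: small white salt jar with a lid, 56 across, 65 high.
Mind the look-alikes: they are no part of the job. Of the things that look like the pan, take the one that is farthest to the robot's right at the start.

How it is judged:
On the way, in this order (a step that is already met when the one before it is completed fails the run):
1. every briquette lies in the pan, the pan still flat on the table (x of briq1_mid in the frame of pan between -0.068 and 0.068 m and y of briq1_mid in the frame of pan between -0.05 and 0.05 m and z of briq1_mid in the frame of pan between 0.005 and 0.04 m and x of briq2_mid in the frame of pan between -0.068 and 0.068 m and y of briq2_mid in the frame of pan between -0.05 and 0.05 m and z of briq2_mid in the frame of pan between 0.005 and 0.04 m and x of briq3_mid in the frame of pan between -0.068 and 0.068 m and y of briq3_mid in the frame of pan between -0.05 and 0.05 m and z of briq3_mid in the frame of pan between 0.005 and 0.04 m and x of briq4_mid in the frame of pan between -0.068 and 0.068 m and y of briq4_mid in the frame of pan between -0.05 and 0.05 m and z of briq4_mid in the frame of pan between 0.005 and 0.04 m and angle between pan's own z axis and vertical below 0.04 rad and height (world z) of pan_rear below 0.008 m), for 0.2 s.
2. the pan's front edge rests up on the doorstep, its rear on the table, the briquettes in it (x of pan_front in the frame of jiko between -0.056 and 0.03 m and y of pan_front in the frame of jiko between -0.04 and 0.04 m and height (world z) of pan_front above 0.011 m and height (world z) of pan_rear below 0.008 m and angle between pan's own z axis and vertical above 0.05 rad and x of briq1_mid in the frame of pan between -0.068 and 0.068 m and y of briq1_mid in the frame of pan between -0.05 and 0.05 m and z of briq1_mid in the frame of pan between 0.005 and 0.04 m and x of briq2_mid in the frame of pan between -0.068 and 0.068 m and y of briq2_mid in the frame of pan between -0.05 and 0.05 m and z of briq2_mid in the frame of pan between 0.005 and 0.04 m and x of briq3_mid in the frame of pan between -0.068 and 0.068 m and y of briq3_mid in the frame of pan between -0.05 and 0.05 m and z of briq3_mid in the frame of pan between 0.005 and 0.04 m and x of briq4_mid in the frame of pan between -0.068 and 0.068 m and y of briq4_mid in the frame of pan between -0.05 and 0.05 m and z of briq4_mid in the frame of pan between 0.005 and 0.04 m), for 0.2 s.
3. the pan lies flat on the chamber floor, wholly behind the door plane (x of pan_rear in the frame of jiko above 0.01 m and angle between pan's own z axis and vertical below 0.06 rad and height (world z) of pan_rear between 0.009 and 0.022 m and x of briq1_mid in the frame of pan between -0.068 and 0.068 m and y of briq1_mid in the frame of pan between -0.05 and 0.05 m and z of briq1_mid in the frame of pan between 0.005 and 0.04 m and x of briq2_mid in the frame of pan between -0.068 and 0.068 m and y of briq2_mid in the frame of pan between -0.05 and 0.05 m and z of briq2_mid in the frame of pan between 0.005 and 0.04 m and x of briq3_mid in the frame of pan between -0.068 and 0.068 m and y of briq3_mid in the frame of pan between -0.05 and 0.05 m and z of briq3_mid in the frame of pan between 0.005 and 0.04 m and x of briq4_mid in the frame of pan between -0.068 and 0.068 m and y of briq4_mid in the frame of pan between -0.05 and 0.05 m and z of briq4_mid in the frame of pan between 0.005 and 0.04 m), for 0.2 s.
At the end, for the whole second after the job is handed in: The pan lies flat (within 0.06 rad) on the chamber floor, its rear wall at least 10 mm behind the door plane, every briquette lies in it, and the door is shut to within 0.1 rad; all at rest (all of step 3 and value of joint vent_door below 0.1 rad and linear speed of pan below 0.02 m/s); the robot touches nothing.
It fails at once if the pan's rear end is lifted more than 45 mm above the table (height (world z) of pan_rear above 0.045 m).
It fails at once if a bystander (pot, bowl, mug, paddle, grate, jar) is moved more than 30 mm (distance of any of sufuria, bowl, mug, paddle, grate, saltjar from where it was at the start of the episode above 0.03 m).
Of briq1, briq2, briq3, briq4 only 2 to 4 are there at a start; the rules pass over those that are not, and their reading is None.
At some moment in a run one of briq1, briq2, briq3, briq4 may be knocked a few centimetres aside while the robot is not near it.
Once in a run the grip may slacken for a moment while it holds something.
It also fails if it takes over 210 s, if anything falls off the work surface, if the arm or the gripper's body presses on something with over 40 N, if the wrist force passes 120 N, or if a joint passes its speed limit or range.

## Working session

There is one attempt and no reset: what is moved stays moved. The work goes in short steps, Python scripts to look and compute and a shell command to move; the robot and the scene stay as the last step left them, time stands still between calls to the robot, and variables do not carry over. Pictures are saved under pics/ and viewed, and the job is handed in when it is done.

```bash
ls; mkdir -p pics; python3 - <<'E'
from rig import ctrl,cams,finder
import cv2
s=ctrl.read_state();print({k:(v if not hasattr(v,'round') else v) for k,v in s.items()})
for n in("top","side"):
    p=cams.camera(n);cv2.imwrite(f"pics/{n}0.png",p["image"][:,:,::-1]);print(n,p["K"],p["camera_from_world"],[k for k in p])
E
```

```text
pics
{'clock': 0.0, 'q': array([-1.44828359e+00,  3.81174154e-01,  1.29825368e+00, -1.94771223e-05,
        1.46361298e+00, -2.15309806e-01]), 'qd': array([-7.86850305e-05, -3.25230286e-04,  1.76820431e-03, -8.44902756e-04,
        1.04438333e-04,  7.73721836e-05]), 'effort': array([-3.95511533e-04, -4.37931383e+01, -2.24559563e+01,  7.13556795e-02,
        3.51617695e-02, -1.07655758e-04]), 'eef_pos': array([ 0.18224059, -0.51862615,  0.2381519 ]), 'ee_rot': array([-3.14017380e+00, -2.90483953e-04,  3.37824438e-01]), 'force': array([ 0.63126177, -0.47401676, -0.33203185]), 'wrist_torque': array([-0.04687284, -0.01011915, -0.01169783]), 'width': 0.08804755406209863}
top [[478.51467845   0.         324.48605953]
 [  0.         478.51467845 200.04753938]
 [  0.           0.           1.        ]] [[-0.01253634 -0.99975408 -0.01829243 -0.02591598]
 [ 0.99599246 -0.01410512  0.08831792 -0.52359309]
 [-0.08855422 -0.01711194  0.99592436 -1.24653623]
 [ 0.          0.          0.          1.        ]] ['image', 'K', 'camera_from_world', 'shot']
side [[403.63399159   0.         320.31030974]
 [  0.         403.63399159 198.87748674]
 [  0.           0.           1.        ]] [[-0.48057135  0.87680998 -0.01598226  0.28151674]
 [-0.72180485 -0.38513283  0.57503953  0.32110391]
 [ 0.49804511  0.28788359  0.8179695  -1.3786295 ]
 [ 0.          0.          0.          1.        ]] ['image', 'K', 'camera_from_world', 'shot']
```

View pics/top0.png

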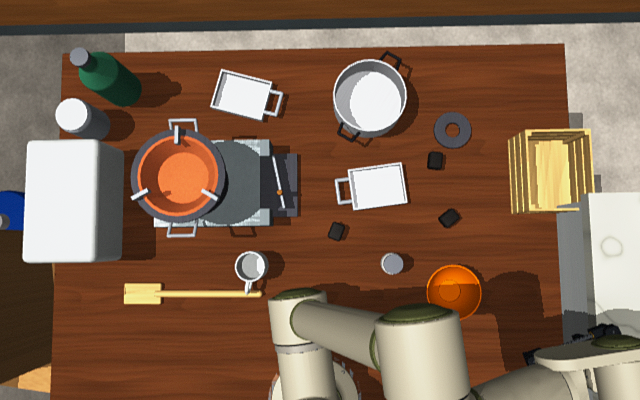

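View pics/side0.png

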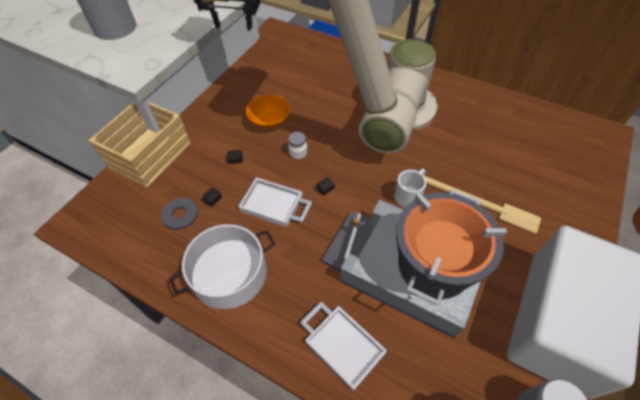

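The top picture shows the pan at (375,187) with its handle towards the jiko mouth at (280,180). Briquettes are at (436,160), (449,217) and (338,231), and the decoy pan is at (245,95). The door is slightly open, with its knob near (279,192).

```bash
cat > h.py <<'E'
import numpy as np,cv2
from rig import ctrl,cams,finder
def ray(p,px):
    K=p["K"];T=p["camera_from_world"]
    d=np.array([(px[0]-K[0,2])/K[0,0],-(px[1]-K[1,2])/K[1,1],-1.])
    R=T[:3,:3];c=-R.T@T[:3,3];return c,R.T@d
def at(p,px,z):
    c,d=ray(p,px);return c+d*(z-c[2])/d[2]
def tri(p1,a,p2,b):
    c1,d1=ray(p1,a);c2,d2=ray(p2,b)
    s=np.linalg.lstsq(np.c_[d1,-d2],c2-c1,rcond=None)[0]
    x=c1+s[0]*d1;y=c2+s[1]*d2;return (x+y)/2,np.linalg.norm(x-y)
def proj(p,X):
    T=p["camera_from_world"];K=p["K"];c=T[:3,:3]@np.array(X)+T[:3,3]
    return np.array([K[0,2]+K[0,0]*c[0]/-c[2],K[1,2]-K[1,1]*c[1]/-c[2]])
E
python3 - <<'E'
from h import *
np.set_printoptions(precision=3,suppress=True)
t=cams.camera("top");s=cams.camera("side")
Z=dict(step_edge=.014,roof_edge=.08,firebox=.08,door_hinge=.035,door_knob=.066,pan=0,pan_handle=.021,pan_front=0,pan_rear=0,briq1_mid=.015,sufuria=0,bowl=0,mug=0,grate=0,saltjar=0,paddle=0,jiko=0)
for n,z in Z.items():
    for nm,p in(("t",t),("s",s)):
        r=finder.landmark_of(p,n)
        print(n,nm,[(np.round(d["pixel"]).tolist(),round(d["score"],2),at(p,d["pixel"],z)[:2].round(3).tolist()) for d in r if d["score"]>.2][:5])
E
```

```text
step_edge t [([295.0, 182.0], 0.71, [0.572, 0.046]), ([272.0, 162.0], 0.44, [0.628, 0.109])]
step_edge s [([340.0, 231.0], 0.8, [0.553, 0.042])]
roof_edge t [([263.0, 180.0], 0.74, [0.571, 0.123]), ([368.0, 106.0], 0.36, [0.761, -0.148])]
roof_edge s [([370.0, 237.0], 0.63, [0.569, 0.132])]
firebox t []
firebox s []
door_hinge t [([272.0, 159.0], 0.62, [0.634, 0.104]), ([376.0, 184.0], 0.21, [0.564, -0.17])]
door_hinge s [([346.0, 263.0], 0.73, [0.638, 0.103]), ([292.0, 154.0], 0.36, [0.393, -0.201]), ([405.0, 196.0], 0.28, [0.381, 0.154])]
door_knob t [([280.0, 194.0], 0.64, [0.537, 0.081])]
door_knob s [([358.0, 226.0], 0.68, [0.545, 0.089])]
pan t [([243.0, 96.0], 0.85, [0.818, 0.19]), ([377.0, 187.0], 0.67, [0.558, -0.175])]
pan s [([272.0, 205.0], 0.93, [0.559, -0.171]), ([344.0, 346.0], 0.68, [0.811, 0.185])]
pan_handle t [([280.0, 107.0], 0.97, [0.778, 0.085]), ([333.0, 192.0], 0.64, [0.544, -0.057])]
pan_handle s [([304.0, 210.0], 0.97, [0.544, -0.075]), ([313.0, 314.0], 0.76, [0.785, 0.09])]
pan_front t [([268.0, 99.0], 0.92, [0.808, 0.12]), ([377.0, 182.0], 0.74, [0.572, -0
[... 591 characters left out ...]
.0], 0.9, [0.783, -0.156])]
bowl t [([449.0, 293.0], 0.86, [0.274, -0.358]), ([451.0, 130.0], 0.69, [0.713, -0.38])]
bowl s [([270.0, 118.0], 0.85, [0.266, -0.366])]
mug t [([251.0, 264.0], 0.63, [0.355, 0.165])]
mug s [([407.0, 194.0], 0.72, [0.342, 0.153])]
grate t [([452.0, 132.0], 0.81, [0.705, -0.382]), ([298.0, 185.0], 0.46, [0.567, 0.039])]
grate s [([179.0, 214.0], 0.68, [0.71, -0.386])]
saltjar t [([391.0, 266.0], 0.86, [0.347, -0.208]), ([447.0, 216.0], 0.29, [0.478, -0.36])]
saltjar s [([294.0, 151.0], 0.92, [0.354, -0.219])]
paddle t [([188.0, 293.0], 0.79, [0.281, 0.334])]
paddle s [([474.0, 199.0], 0.92, [0.271, 0.325])]
jiko t [([273.0, 186.0], 0.78, [0.565, 0.108])]
jiko s []
```

```bash
python3 - <<'E'
from h import *
np.set_printoptions(precision=3,suppress=True)
t=cams.camera("top");s=cams.camera("side")
cv2.imwrite("pics/z1.png",cv2.resize(t["image"][130:250,230:470,::-1],None,fx=3.3,fy=3.3,interpolation=cv2.INTER_CUBIC))
for nm,p,z in(("t",t,.02),("s",s,.015)):
    for n in("briq1_mid","pan"):
      for d in finder.regions_of(p,n):
        if d["score"]<.15: continue
        m=d["pixels"].astype(np.uint8);c=max(cv2.findContours(m,0,2)[0],key=cv2.contourArea)
        r=cv2.minAreaRect(c);b=cv2.boxPoints(r)
        w=np.array([at(p,q,z)[:2] for q in b])
        print(nm,n,round(d["score"],2),r[0],w.mean(0),w.round(3).tolist())
E
```

```text
t briq1_mid 0.81 (335.79998779296875, 231.6000213623047) [ 0.439 -0.062] [[0.424, -0.037], [0.467, -0.052], [0.455, -0.087], [0.412, -0.072]]
t briq1_mid 0.74 (452.0, 130.5) [ 0.706 -0.377] [[0.754, -0.331], [0.753, -0.427], [0.657, -0.423], [0.659, -0.327]]
t pan 0.93 (370.11993408203125, 187.83999633789062) [ 0.555 -0.155] [[0.598, -0.056], [0.622, -0.24], [0.511, -0.253], [0.487, -0.07]]
t pan 0.84 (247.3884735107422, 97.2423095703125) [0.807 0.173] [[0.778, 0.276], [0.889, 0.248], [0.836, 0.07], [0.726, 0.1]]
t pan 0.3 (213.5, 178.0) [0.589 0.265] [[0.752, 0.493], [0.744, 0.039], [0.426, 0.041], [0.432, 0.486]]
s briq1_mid 0.81 (325.2500305175781, 185.25001525878906) [ 0.437 -0.065] [[0.455, -0.092], [0.399, -0.083], [0.419, -0.038], [0.473, -0.048]]
s pan 0.96 (339.16925048828125, 342.0462341308594) [0.81 0.17] [[0.849, 0.066], [0.728, 0.092], [0.777, 0.277], [0.886, 0.244]]
s pan 0.57 (275.61468505859375, 202.8151397705078) [ 0.555 -0.162] [[0.627, -0.24], [0.503, -0.283], [0.485, -0.076], [0.605, -0.047]]
```

View pics/z1.png

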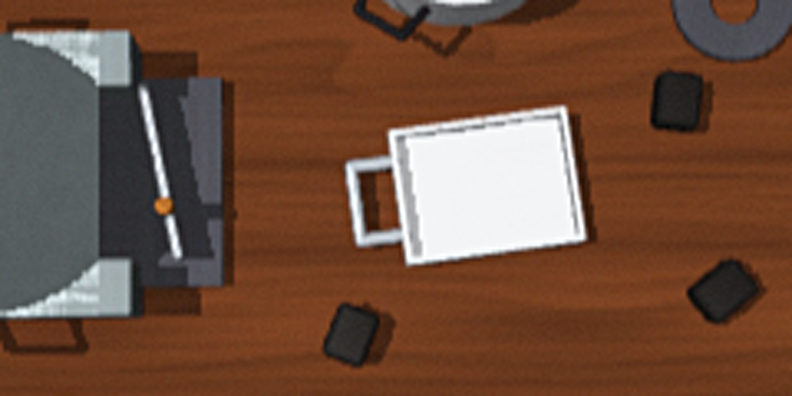

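```bash
python3 - <<'E'
from h import *
np.set_printoptions(precision=3,suppress=True)
t=cams.camera("top")
f=lambda a,b,z:print(at(t,(230+(a-1)/3.3,130+(b-1)/3.3),z))
f(222,78,.014);f(222,285,.014);f(131,32,.08);f(131,316,.08);f(130,86,.08);f(130,260,.08)
print('door');f(144,88,.052);f(180,257,.052);f(164,205,.08)
print('pan rim');[f(*q,.024) for q in((389,128),(566,107),(586,240),(407,265))];f(357,202,.026)
g=t["image"].max(2)
m=((g<70)).astype(np.uint8)
n,l,st,c=cv2.connectedComponentsWithStats(m)
for i in range(1,n):
    if 80<st[i,4]<600 and 300<c[i][0]<520 and 60<c[i][1]<300:
        cc=cv2.findContours((l==i).astype(np.uint8),0,1)[0][0];r=cv2.minAreaRect(cc);b=np.array([at(t,q,.028)[:2] for q in cv2.boxPoints(r)])
        e=[b[1]-b[0],b[2]-b[1]]
        print(st[i,4],c[i],at(t,c[i],.028),[ (round(np.linalg.norm(v),3),round(np.degrees(np.arctan2(v[1],v[0])))) for v in e])
E
```

```text
[0.652 0.04  0.014]
[0.482 0.041 0.014]
[0.676 0.106 0.08 ]
[0.456 0.106 0.08 ]
[0.634 0.106 0.08 ]
[0.499 0.107 0.08 ]
door
[0.637 0.099 0.052]
[0.503 0.071 0.052]
[0.541 0.08  0.08 ]
pan rim
[ 0.607 -0.095  0.024]
[ 0.622 -0.238  0.024]
[ 0.514 -0.252  0.024]
[ 0.496 -0.108  0.024]
[ 0.547 -0.069  0.026]
175 [351.691 136.04 ] [ 0.693 -0.108  0.028] [(np.float64(0.036), -29), (np.float64(0.095), -119)]
303 [435.855 160.571] [ 0.624 -0.329  0.028] [(np.float64(0.048), -10), (np.float64(0.047), -99)]
104 [406.365 183.24 ] [ 0.564 -0.25   0.028] [(np.float64(0.007), -82), (np.float64(0.1), -173)]
83 [341.506 190.181] [ 0.548 -0.078  0.028] [(np.float64(0.013), -84), (np.float64(0.046), -175)]
293 [449.188 217.874] [ 0.471 -0.359  0.028] [(np.float64(0.055), -52), (np.float64(0.042), -143)]
282 [337.702 231.238] [ 0.44  -0.067  0.028] [(np.float64(0.048), -23), (np.float64(0.048), -113)]
177 [406.401 261.763] [ 0.358 -0.244  0.028] [(np.float64(0.039), -82), (np.float64(0.05), -173)]
```

Only three briquettes show, so I'll re-check the area the arm hides later on. I measured the jiko origin at (0.567,0.1005) with yaw 90°. The pan is at (0.560,-0.173), 6.6° off. I'm moving over the briquette at (0.624,-0.329).

```bash
python3 -m creep '[0,0,-7,0.04,0.017,0,0.07, 0,0,-14,0.08,0.034,0,0.07, 0,0,-20,0.12,0.052,0,0.07, 0,0,-23,0.155,0.067,0,0.07, 0,0,-23,0.19,0.082,0,0.07]'; python3 -m creep '[0,0,0,0.04,0.017,0,0.07, 0,0,0,0.08,0.034,0,0.07, 0,0,0,0.12,0.052,0,0.07, 0,0,0,0.155,0.067,0,0.07, 0,0,0,0.19,0.082,0,0.07]'
```

```text
clock: 2.67
eef_pos: [0.3658, -0.4393, 0.2389]
ee_rot: [3.141, -0.0, -0.068]
force: [0.1, -0.1, 0.6]
width: 0.0702
clock: 3.08
eef_pos: [0.5573, -0.3562, 0.2389]
ee_rot: [3.141, -0.0, -0.068]
force: [0.2, -1.1, 0.5]
width: 0.0697
```

```bash
cat >> h.py <<'E'
def blobs(t,z=.028):
    g=t["image"].max(2);m=(g<60).astype(np.uint8)
    n,l,st,c=cv2.connectedComponentsWithStats(m)
    for i in range(1,n):
        if 120<st[i,4]<700 and 300<c[i][0]<520 and 110<c[i][1]<330:
            cc=cv2.findContours((l==i).astype(np.uint8),0,1)[0][0];r=cv2.minAreaRect(cc);b=np.array([at(t,q,z)[:2] for q in cv2.boxPoints(r)])
            print(st[i,4],c[i].round(1),at(t,c[i],z)[:2].round(4),[(round(float(np.linalg.norm(v)),3),round(float(np.degrees(np.arctan2(v[1],v[0]))))) for v in (b[1]-b[0],b[2]-b[1])])
def save(p,name,x0,y0,x1,y1,f=4):
    cv2.imwrite(f"pics/{name}.png",cv2.resize(p["image"][y0:y1,x0:x1,::-1],None,fx=f,fy=f,interpolation=cv2.INTER_CUBIC))
E
python3 - <<'E'
from h import *
t=cams.camera("top");blobs(t);save(t,"a1",320,130,500,260)
s=cams.camera("side");save(s,"s1",0,0,640,400,1.25)
E
```

```text
685 [406.1 110.7] [ 0.7598 -0.2545] [(0.177, -20), (0.069, -110)]
121 [347.  133.8] [ 0.6996 -0.0954] [(0.034, -31), (0.059, -122)]
593 [441.4 158.2] [ 0.6296 -0.3444] [(0.101, -34), (0.085, -125)]
563 [484.  177.4] [ 0.5767 -0.4545] [(0.061, -45), (0.111, -136)]
122 [338.4 227.5] [ 0.4497 -0.0687] [(0.026, -38), (0.04, -128)]
487 [494.8 301.2] [ 0.2548 -0.4686] [(0.061, -4), (0.104, -92)]
```

View pics/a1.png

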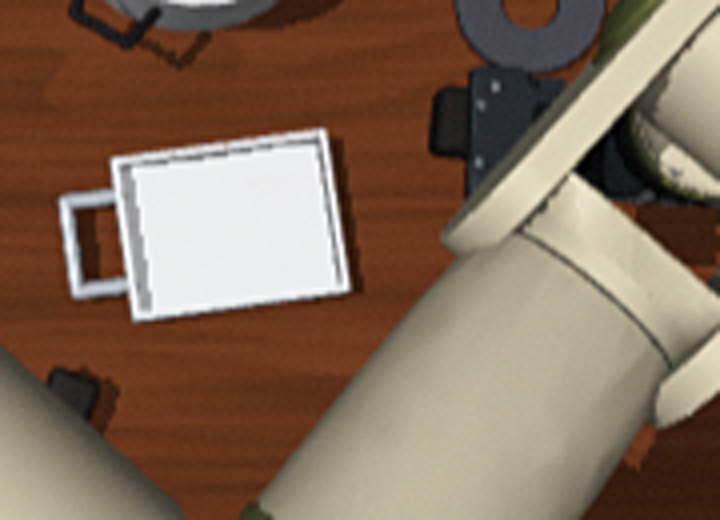

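View pics/s1.png

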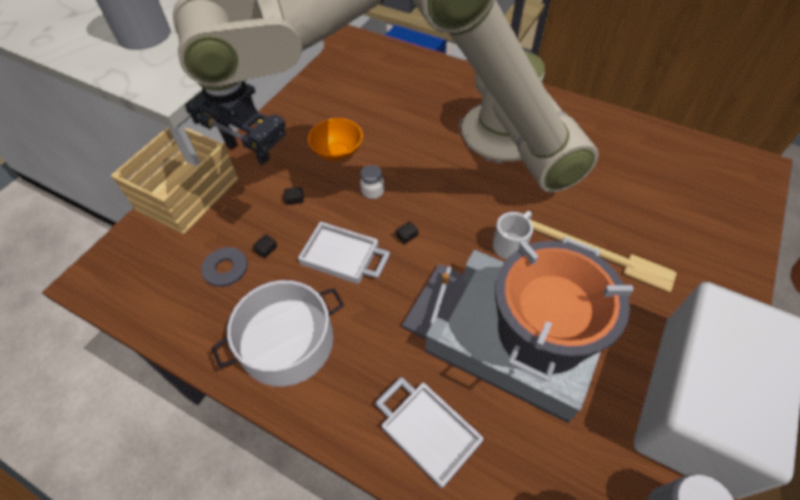

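The side view shows three briquettes and nothing else hidden. They are at about (264,245), (293,195) and (406,232) in the 800-wide picture, and the area the arm hid at the start is clear.

```bash
python3 - <<'E'
from h import *
s=cams.camera("side")
m=(s["image"].max(2)<60).astype(np.uint8);n,l,st,c=cv2.connectedComponentsWithStats(m)
for i in range(1,n):
    if 60<st[i,4]<400: print(st[i,4],c[i].round(1),at(s,c[i],.018)[:2].round(4))
print(ctrl.read_state()["eef_pos"])
E
python3 -m creep '[0,0,0,0.035,0.013,-0.02,0.065, 0,0,0,0.067,0.025,-0.05,0.065, 0,0,0,0.067,0.025,-0.09,0.065, 0,0,0,0.067,0.025,-0.13,0.065, 0,0,0,0.067,0.025,-0.13,0.065]'
```

```text
142 [413.5  11.3] [-0.5296 -0.1694]
217 [432.5  21.5] [-0.4945 -0.0745]
207 [170.4  58.1] [ 0.1852 -0.8631]
120 [183.  110.2] [ 0.3858 -0.6347]
306 [ 49.1 157.4] [ 0.7439 -0.8651]
72 [442.6 146.9] [0.1391 0.1845]
177 [234.8 156.1] [ 0.4707 -0.3606]
177 [324.8 186.2] [ 0.4425 -0.0636]
202 [211.4 196.9] [ 0.6274 -0.3296]
95 [177.2 283.5] [ 0.878  -0.2423]
351 [144.2 307.6] [ 0.9633 -0.2718]
105 [ 17.3 384.6] [ 1.2228 -0.3938]
83 [528.1 396. ] [0.7237 0.5689]
[ 0.55749901 -0.35578336  0.23798629]
clock: 3.65
eef_pos: [0.621, -0.3292, 0.0995]
ee_rot: [-3.133, 0.013, -0.064]
force: [-0.1, 0.7, -2.4]
width: 0.0646
```

Side and top agree: B_a is at about (0.626,-0.330). Descending.

```bash
python3 -m creep '[0,0,0,0.004,-0.001,-0.03,0.065, 0,0,0,0.004,-0.001,-0.06,0.065, 0,0,0,0.004,-0.001,-0.08,0.065, 0,0,0,0.004,-0.001,-0.094,0.065, 0,0,0,0.004,-0.001,-0.094,0.065]';python3 -m creep '[0,0,0,0,0,0,0.065, 0,0,0,0,0,0,0.02, 0,0,0,0,0,0,0.02, 0,0,0,0,0,0,0.02, 0,0,0,0,0,0,0.02]'; python3 -m creep '[0,0,0,0,0,0,0.02, 0,0,0,0,0,0,0.02]'
```

```text
clock: 4.07
eef_pos: [0.6236, -0.331, 0.0045]
ee_rot: [-3.132, 0.016, -0.066]
force: [-0.1, -0.0, -0.7]
width: 0.0649
clock: 4.48
eef_pos: [0.6238, -0.3312, 0.0056]
ee_rot: [-3.132, 0.015, -0.066]
force: [-0.4, 1.8, 0.2]
width: 0.0404
clock: 4.65
eef_pos: [0.624, -0.3312, 0.0061]
ee_rot: [-3.133, 0.014, -0.066]
force: [0.2, -0.1, -0.9]
width: 0.0361
```

```bash
python3 -m creep '[0,0,0,0,0,0.03,0.02, 0,0,0,0,0,0.06,0.02, 0,0,0,-0.01,0.03,0.07,0.02, 0,0,5,-0.024,0.06,0.07,0.02, 0,0,10,-0.037,0.09,0.07,0.02]'; python3 -m creep '[0,0,0,-0.013,0.035,0,0.02, 0,0,0,-0.027,0.068,0,0.02, 0,0,0,-0.027,0.068,0,0.02, 0,0,0,-0.027,0.068,0,0.02]';python3 - <<'E'
from h import *
t=cams.camera("top");s=cams.camera("side");save(s,"s2",180,100,400,260,3.5)
E
```

```text
clock: 5.07
eef_pos: [0.5865, -0.2406, 0.0769]
ee_rot: [-3.134, 0.013, 0.112]
force: [0.2, 0.4, -0.9]
width: 0.0359
clock: 5.4
eef_pos: [0.5594, -0.1712, 0.0775]
ee_rot: [-3.134, 0.012, 0.114]
force: [0.3, -0.6, -0.3]
width: 0.0357
```

View pics/s2.png

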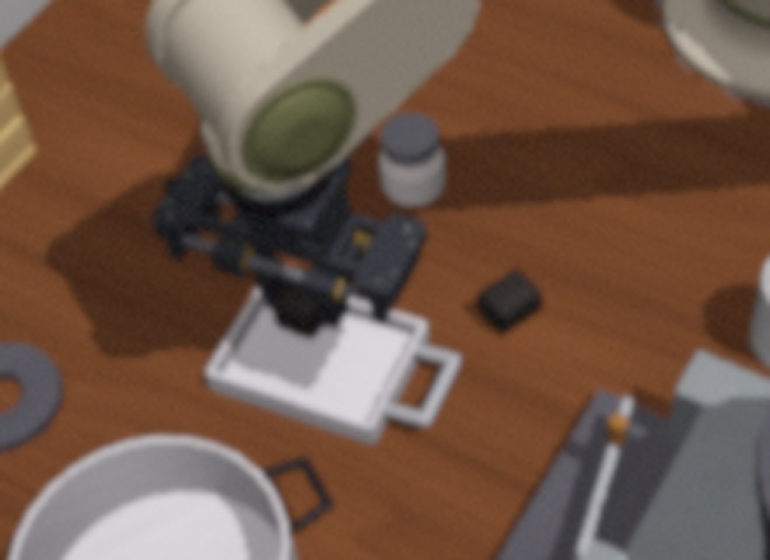

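The briquette is held above the middle of the pan. I'll lower it and release.

```bash
python3 -m creep '[0,0,0,0,-0.001,-0.03,0.02, 0,0,0,0,-0.001,-0.05,0.02, 0,0,0,0,-0.001,-0.06,0.02, 0,0,0,0,-0.001,-0.066,0.02, 0,0,0,0,-0.001,-0.066,0.02]';python3 -m creep '[0,0,0,0,0,0,0.02, 0,0,0,0,0,0,0.052, 0,0,0,0,0,0,0.052, 0,0,0,0,0,0.02,0.052,0,0,0,0,0,0.06,0.052]'; python3 -m creep '[0,0,4,-0.01,-0.02,0.035,0.088, 0,0,11,-0.02,-0.055,0.07,0.088, 0,0,18,-0.04,-0.09,0.1,0.088, 0,0,25,-0.06,-0.12,0.1,0.088, 0,0,32,-0.08,-0.15,0.1,0.088]'
```

```text
clock: 5.92
eef_pos: [0.5604, -0.1751, 0.0106]
ee_rot: [-3.135, 0.012, 0.111]
force: [0.3, -0.3, -0.8]
width: 0.0358
clock: 6.33
eef_pos: [0.5587, -0.1743, 0.0682]
ee_rot: [-3.13, 0.018, 0.111]
force: [1.2, -0.1, 0.6]
width: 0.0523
clock: 6.75
eef_pos: [0.4828, -0.3198, 0.1711]
ee_rot: [-3.136, 0.018, 0.666]
force: [1.1, -0.1, -1.2]
width: 0.0832
```

```bash
python3 - <<'E'
from h import *
t=cams.camera("top");blobs(t);save(t,"a3",320,130,500,260)
E
```

```text
211 [378.2 184.3] [ 0.5625 -0.1755] [(0.034, -91), (0.043, 179)]
259 [452.4 215.3] [ 0.4778 -0.3679] [(0.034, -42), (0.077, -133)]
243 [336.5 231.1] [ 0.4404 -0.0635] [(0.046, -10), (0.046, -100)]
127 [332.5 313.4] [ 0.2282 -0.05  ] [(0.211, -44), (0.011, -134)]
229 [489.8 303.3] [ 0.2495 -0.4555] [(0.059, -29), (0.097, -117)]
```

View pics/a3.png

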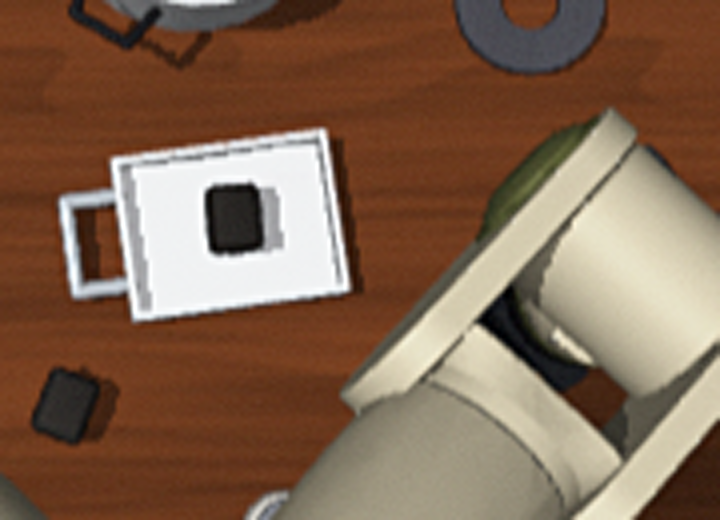

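Briquette 1 is in the middle of the pan at zoom (235,218). Next is briquette 2, which I'll check in the side view first.

```bash
python3 -m creep '[0,0,0,-0.005,-0.02,-0.02,0.085, 0,0,-2,-0.011,-0.041,-0.05,0.085, 0,0,-3,-0.011,-0.041,-0.08,0.085,0,0,-3,-0.011,-0.041,-0.08,0.085]'; python3 - <<'E'
from h import *
s=cams.camera("side");save(s,"s4",180,100,400,260,3.5)
print(proj(s,(0.471,-0.361,.018)))
E
```

```text
clock: 7.13
eef_pos: [0.4661, -0.3651, 0.0853]
ee_rot: [-3.126, 0.021, 0.618]
force: [-0.0, 1.6, -1.0]
width: 0.0854
[234.67481698 156.16013451]
```

View pics/s4.png

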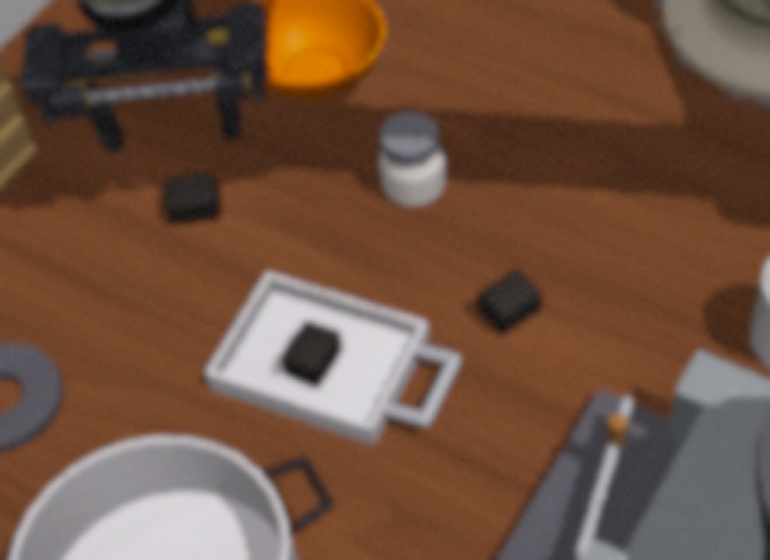

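Briquette 2 is still at zoom (191,197), the expected place. Its long side lies along the jaw, so I'll descend.

```bash
python3 -m creep '[0,0,0,0.005,0.003,-0.03,0.085, 0,0,0,0.005,0.004,-0.055,0.085, 0,0,0,0.005,0.004,-0.07,0.085, 0,0,0,0.005,0.004,-0.08,0.085, 0,0,0,0.005,0.004,-0.08,0.085]';python3 -m creep '[0,0,0,0,0,0,0.085, 0,0,0,0,0,0,0.03, 0,0,0,0,0,0,0.03, 0,0,0,0,0,0,0.03, 0,0,0,0,0,0,0.03]'; python3 -m creep '[0,0,0,0,0,0,0.03, 0,0,0,0,0,0,0.03, 0,0,0,0,0,0.03,0.03, 0,0,0,0,0,0.07,0.03]'
```

```text
clock: 7.6
eef_pos: [0.4727, -0.3607, 0.0084]
ee_rot: [-3.129, 0.021, 0.622]
force: [0.0, -0.3, 1.1]
width: 0.0849
clock: 8.02
eef_pos: [0.4729, -0.361, 0.009]
ee_rot: [-3.13, 0.021, 0.621]
force: [0.4, -0.4, -0.9]
width: 0.0607
clock: 8.35
eef_pos: [0.4717, -0.3597, 0.0771]
ee_rot: [-3.123, 0.021, 0.621]
force: [0.0, -0.6, -0.2]
width: 0.0456
```

```bash
python3 -m creep '[0,0,7,0.01,0.015,0.01,0.03, 0,0,14,0.02,0.03,0.01,0.03, 0,0,21,0.03,0.05,0.01,0.03, 0,0,28,0.04,0.065,0.01,0.03, 0,0,35,0.05,0.08,0.01,0.03]'; python3 -m creep '[0,0,7,0.01,0.015,0,0.03, 0,0,14,0.02,0.03,0,0.03, 0,0,21,0.03,0.05,0,0.03, 0,0,26,0.043,0.062,0,0.03, 0,0,26,0.043,0.062,0,0.03]';python3 - <<'E'
from h import *
s=cams.camera("side");save(s,"s5",180,100,400,260,3.5)
print(ctrl.read_state()["ee_rot"])
E
```

```text
clock: 8.77
eef_pos: [0.522, -0.2788, 0.0872]
ee_rot: [-3.123, 0.021, 1.238]
force: [0.1, -0.5, -0.7]
width: 0.0459
clock: 9.18
eef_pos: [0.5664, -0.2145, 0.0871]
ee_rot: [-3.124, 0.021, 1.699]
force: [-0.0, 0.9, -0.2]
width: 0.0459
[-3.1230439   0.02128078  1.69335896]
```

View pics/s5.png

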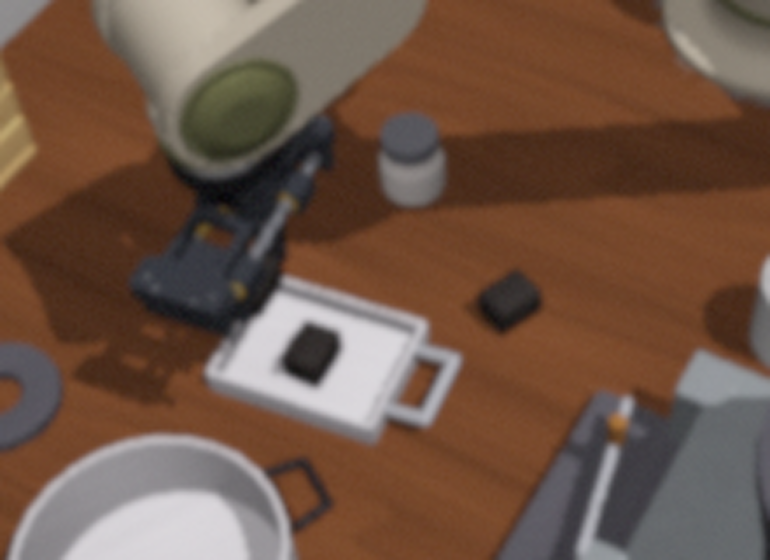

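```bash
python3 -m creep '[0,0,0,-0.001,-0.003,-0.02,0.03, 0,0,0,-0.001,-0.003,-0.04,0.03, 0,0,0,-0.001,-0.003,-0.055,0.03, 0,0,0,-0.001,-0.003,-0.065,0.03, 0,0,0,-0.001,-0.003,-0.071,0.03]';python3 -m creep '[0,0,0,0,0,0,0.03]'
```

```text
clock: 9.65
eef_pos: [0.5637, -0.2194, 0.0149]
ee_rot: [-3.122, 0.02, 1.691]
force: [-0.4, 0.2, -0.7]
width: 0.0456
clock: 9.73
eef_pos: [0.5632, -0.2197, 0.0141]
ee_rot: [-3.121, 0.02, 1.689]
force: [-0.5, -0.2, -0.7]
width: 0.0456
```

```bash
python3 -m creep '[0,0,0,0,0,0,0.058, 0,0,0,0,0,0,0.058, 0,0,0,0,0,0,0.058,0,0,0,0,0,0.03,0.06, 0,0,0,0,0,0.07,0.06]'; python3 -m creep '[0,0,-7,-0.015,0.015,0.03,0.085, 0,0,-14,-0.03,0.04,0.06,0.085, 0,0,-21,-0.05,0.07,0.06,0.085, 0,0,-27,-0.07,0.09,0.06,0.085, 0,0,-30,-0.1,0.11,0.06,0.085]';python3 - <<'E'
from h import *
t=cams.camera("top");blobs(t);save(t,"a6",300,130,480,260)
s=cams.camera("side");save(s,"s6",180,100,400,260,3.5)
m=(s["image"].max(2)<60).astype(np.uint8);n,l,st,c=cv2.connectedComponentsWithStats(m)
for i in range(1,n):
    if 60<st[i,4]<400 and c[i][0]>200: print(st[i,4],c[i].round(1),at(s,c[i],.018)[:2].round(4))
E
```

```text
clock: 10.15
eef_pos: [0.5619, -0.219, 0.0828]
ee_rot: [-3.116, 0.016, 1.689]
force: [0.2, -0.0, 0.6]
width: 0.0596
clock: 10.57
eef_pos: [0.462, -0.1081, 0.1439]
ee_rot: [-3.12, 0.016, 1.161]
force: [0.0, -0.6, 0.4]
width: 0.0847
368 [372.6 183.1] [ 0.5658 -0.1609] [(0.046, -26), (0.08, -117)]
224 [395.5 183.3] [ 0.5645 -0.2214] [(0.037, -81), (0.044, -172)]
149 [425.2 203.8] [ 0.5091 -0.2979] [(0.024, -2), (0.129, -91)]
611 [408.6 234.5] [ 0.429  -0.2519] [(0.108, -27), (0.165, -116)]
295 [345.7 234.2] [ 0.4321 -0.0875] [(0.028, -27), (0.096, -117)]
545 [431.7 254.4] [ 0.3765 -0.3105] [(0.19, -88), (0.043, -179)]
180 [457.2 329.2] [ 0.185  -0.3697] [(0.017, -5), (0.107, -94)]
67 [328.2   3. ] [-0.425  -0.5151]
220 [412.2  18.3] [-0.4785 -0.1556]
212 [432.6  21.3] [-0.4958 -0.0747]
179 [324.7 186.2] [ 0.4426 -0.0636]
173 [254.5 194.8] [ 0.5635 -0.2253]
154 [268.2 200.9] [ 0.5627 -0.1794]
77 [527.9 396. ] [0.7238 0.5686]
```

View pics/a6.png

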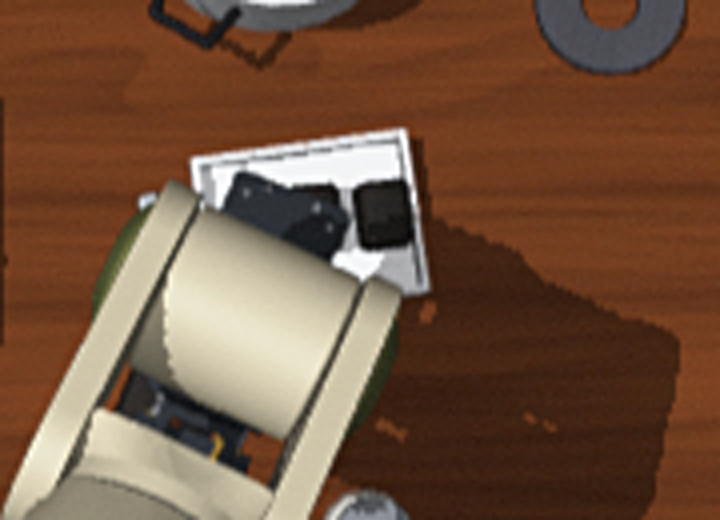

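View pics/s6.png

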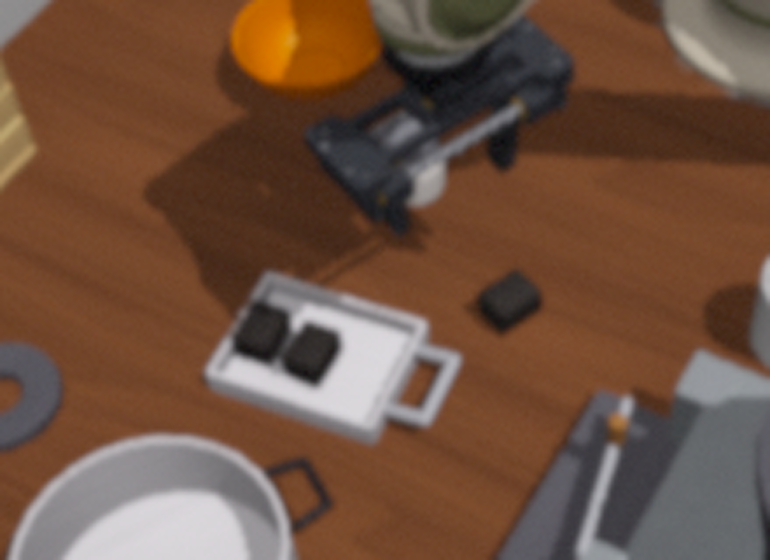

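Two briquettes now lie in the pan. The third hasn't moved and is at about (0.442,-0.064).

```bash
python3 -m creep '[0,0,0,-0.01,0.025,-0.02,0.085, 0,0,0,-0.02,0.043,-0.05,0.085, 0,0,0,-0.02,0.043,-0.08,0.085, 0,0,0,-0.02,0.043,-0.1,0.085]'; python3 -m creep '[0,0,0,0,0,-0.01,0.085,0,0,0,0,0,-0.01,0.085]'; python3 - <<'E'
from h import *
s=cams.camera("side");save(s,"s7",250,100,400,240,4)
E
```

```text
clock: 11.0
eef_pos: [0.4379, -0.0623, 0.0422]
ee_rot: [-3.113, 0.016, 1.168]
force: [-0.6, -0.7, -0.5]
width: 0.085
clock: 11.17
eef_pos: [0.4378, -0.0624, 0.0307]
ee_rot: [-3.111, 0.016, 1.168]
force: [-0.2, 0.3, 0.5]
width: 0.0845
```

View pics/s7.png

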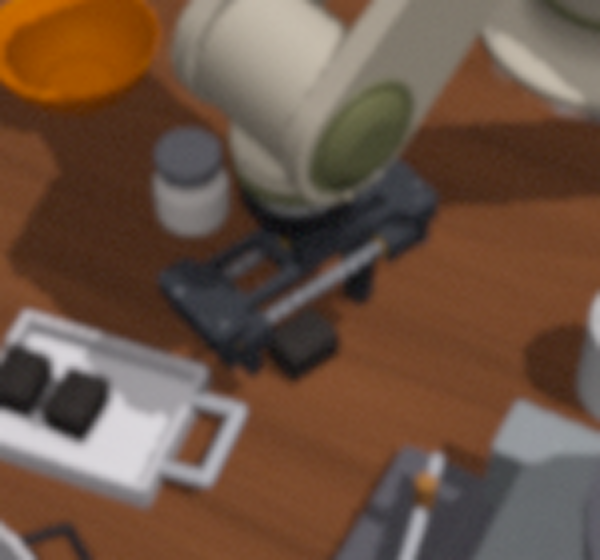

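The briquette sits between the fingers at zoom (300,345). I'll lower the rest of the way and close.

```bash
python3 -m creep '[0,0,0,0.003,-0.002,-0.012,0.085,0,0,0,0.003,-0.002,-0.024,0.085,0,0,0,0.003,-0.002,-0.024,0.03,0,0,0,0.003,-0.002,-0.024,0.03,0,0,0,0.003,-0.002,-0.024,0.03]'; python3 -m creep '[0,0,0,0,0,0,0.03, 0,0,0,0,0,0,0.03, 0,0,0,0,0,0,0.03, 0,0,0,0,0,0.03,0.03, 0,0,0,0,0,0.07,0.03]'
```

```text
clock: 11.63
eef_pos: [0.4419, -0.0649, 0.0089]
ee_rot: [-3.114, 0.016, 1.168]
force: [-0.2, 0.5, -0.8]
width: 0.0668
clock: 12.05
eef_pos: [0.4405, -0.0644, 0.0781]
ee_rot: [-3.108, 0.016, 1.168]
force: [1.4, 0.1, -0.3]
width: 0.0457
```

```bash
cat >> h.py <<'E'
from scipy.spatial.transform import Rotation as Ro
def turn(yaw,tilt=None):
    e=ctrl.read_state()["ee_rot"];R=Ro.from_euler("xyz",e)
    T=Ro.from_euler("xyz",[np.pi,0,np.radians(yaw)])
    if tilt is not None: T=Ro.from_rotvec(np.radians(tilt))*T
    return np.degrees((T*R.inv()).as_rotvec()).round(2)
E
python3 -c "
from h import *
print(turn(96.6))"
```

```text
[ 0.62 -2.05 29.69]
```

```bash
python3 -m creep '[0.1,-0.4,6,0.025,-0.013,0.01,0.03, 0.2,-0.8,12,0.05,-0.026,0.01,0.03, 0.4,-1.2,18,0.075,-0.039,0.01,0.03, 0.5,-1.6,24,0.1,-0.052,0.01,0.03, 0.6,-2,30,0.115,-0.064,0.01,0.03]'; python3 -m creep '[0,0,0,0,0,-0.01,0.03,0,0,0,0,0,-0.02,0.03]'; python3 - <<'E'
from h import *
s=cams.camera("side");save(s,"s8",180,100,400,260,3.5)
E
```

```text
clock: 12.47
eef_pos: [0.5575, -0.1292, 0.0884]
ee_rot: [3.141, 0.001, 1.697]
force: [-0.2, -0.4, -0.5]
width: 0.0458
clock: 12.63
eef_pos: [0.5576, -0.1294, 0.0677]
ee_rot: [3.14, 0.002, 1.694]
force: [-0.7, -0.2, -0.5]
width: 0.046
```

View pics/s8.png

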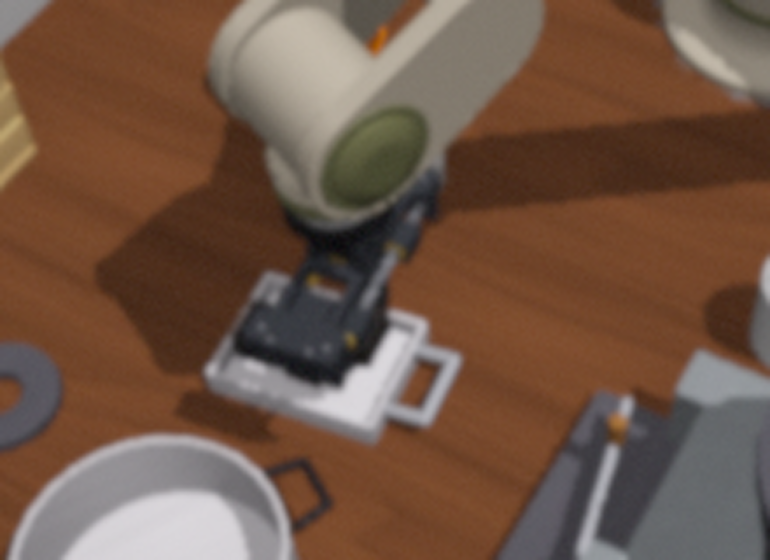

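```bash
python3 -m creep '[0,0,0,-0.002,0.001,-0.02,0.03, 0,0,0,-0.002,0.001,-0.035,0.03, 0,0,0,-0.002,0.001,-0.045,0.03, 0,0,0,-0.002,0.001,-0.0525,0.03, 0,0,0,-0.002,0.001,-0.0525,0.03]'; python3 -m creep '[0,0,0,0,0,0,0.058, 0,0,0,0,0,0,0.058, 0,0,0,0,0,0,0.058,0,0,0,0,0,0.03,0.06, 0,0,0,0,0,0.07,0.06]'; python3 -m creep '[0,0,0,-0.02,0.03,0.04,0.04, 0,0,0,-0.05,0.05,0.08,0.03, 0,0,0,-0.08,0.07,0.11,0.01, 0,0,0,-0.1,0.09,0.11,0,0,0,0,-0.14,0.12,0.11,0]';python3 - <<'E'
from h import *
t=cams.camera("top");save(t,"a9",230,130,450,260,3.5)
s=cams.camera("side");save(s,"s9",180,100,400,260,3.5)
E
```

```text
clock: 13.1
eef_pos: [0.5531, -0.1267, 0.0126]
ee_rot: [-3.137, -0.002, 1.694]
force: [-0.3, -0.1, -1.1]
width: 0.046
clock: 13.52
eef_pos: [0.5516, -0.1261, 0.081]
ee_rot: [-3.132, -0.005, 1.693]
force: [0.4, -0.8, 0.5]
width: 0.06
clock: 13.93
eef_pos: [0.4266, -0.0173, 0.1923]
ee_rot: [-3.137, -0.003, 1.692]
force: [-0.1, 0.3, -0.2]
width: 0.0287
```

View pics/a9.png

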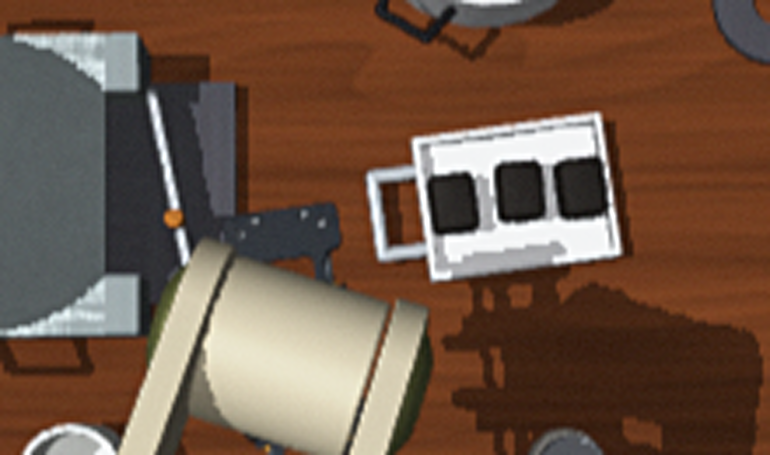

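View pics/s9.png

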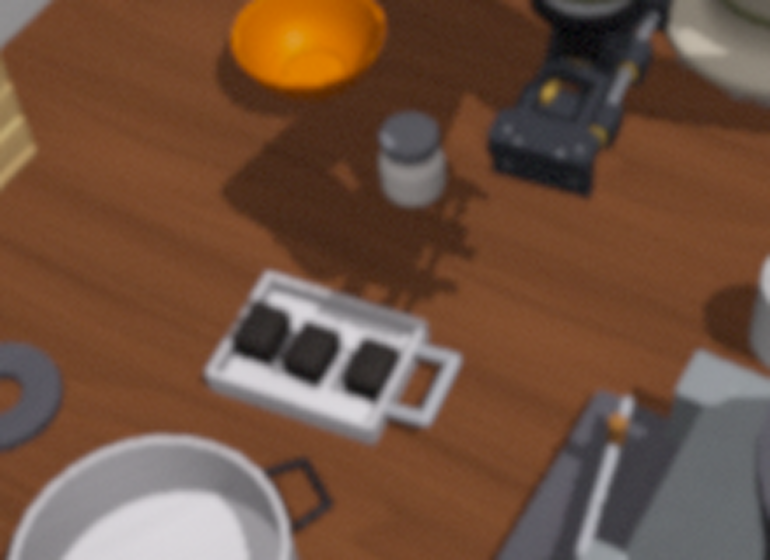

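All three briquettes are in the pan, at zoom (453,203), (519,190) and (582,187). Next I open the door by pushing the knob, at (0.541,0.080), from behind with shut fingers.

```bash
python3 -m creep '[0,0,-3,0.03,0.03,0,0, 0,0,-7,0.06,0.06,0,0, 0,0,-7,0.09,0.09,0,0, 0,0,-7,0.108,0.12,0,0, 0,0,-7,0.108,0.12,-0.03,0]'; python3 -m creep '[0,0,0,0,0,-0.03,0, 0,0,0,0,0,-0.05,0,0,0,0,0,0,-0.05,0]'; python3 - <<'E'
from h import *
s=cams.camera("side");save(s,"s10",280,100,480,260,4)
print(turn(90))
E
```

```text
clock: 14.45
eef_pos: [0.5359, 0.1093, 0.1643]
ee_rot: [3.14, -0.007, 1.576]
force: [-0.2, 0.5, -1.0]
width: 0.0004
clock: 14.7
eef_pos: [0.5343, 0.1095, 0.1106]
ee_rot: [-3.136, -0.007, 1.577]
force: [-1.0, -0.8, -0.9]
width: 0.0003
[-0.39 -0.11 -0.32]
```

View pics/s10.png

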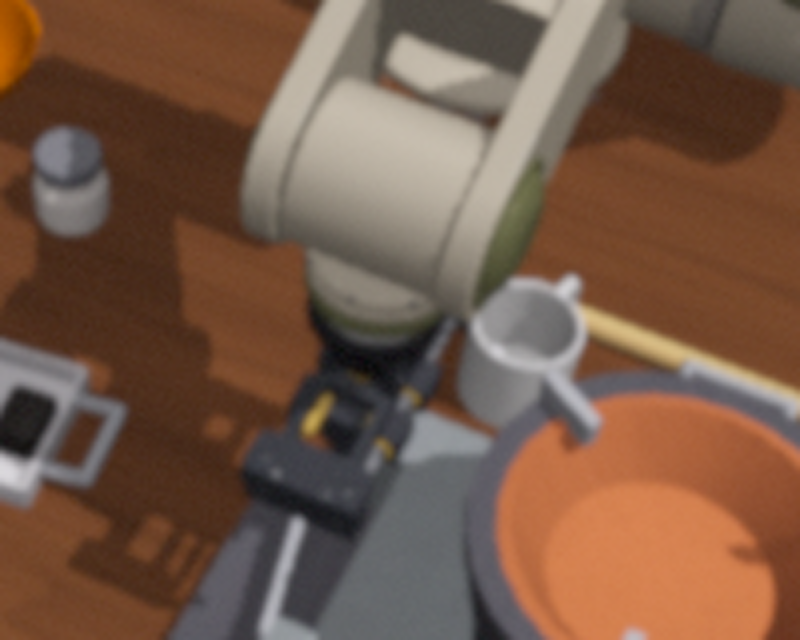

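```bash
python3 -m creep '[0,0,0,0.001,-0.003,-0.025,0, 0,0,0,0.001,-0.004,-0.045,0,0,0,0,0.001,-0.005,-0.052,0,0,0,0,0.001,-0.005,-0.052,0]'; python3 -m creep '[0,0,0,0,-0.007,0,0, 0,0,0,0.001,-0.014,0,0, 0,0,0,0.002,-0.021,0,0, 0,0,0,0.004,-0.028,0,0, 0,0,0,0.006,-0.033,0,0]'
```

```text
clock: 15.08
eef_pos: [0.5363, 0.1039, 0.0609]
ee_rot: [-3.139, -0.007, 1.576]
force: [-0.2, 0.4, 0.4]
width: 0.0007
clock: 15.5
eef_pos: [0.5443, 0.0699, 0.0623]
ee_rot: [3.139, -0.007, 1.575]
force: [5.4, 4.2, 2.4]
width: 0.0001
```

```bash
python3 -m creep '[0,0,0,0.004,-0.012,0,0, 0,0,0,0.008,-0.022,0,0, 0,0,0,0.013,-0.032,0,0, 0,0,0,0.02,-0.04,0,0, 0,0,0,0.027,-0.047,0,0]'; python3 - <<'E'
from h import *
t=cams.camera("top");save(t,"a11",230,130,450,260,3.5)
E
```

```text
clock: 15.92
eef_pos: [0.5715, 0.0217, 0.0623]
ee_rot: [3.14, -0.007, 1.574]
force: [-0.9, 0.8, 1.0]
width: 0.0005
```

View pics/a11.png

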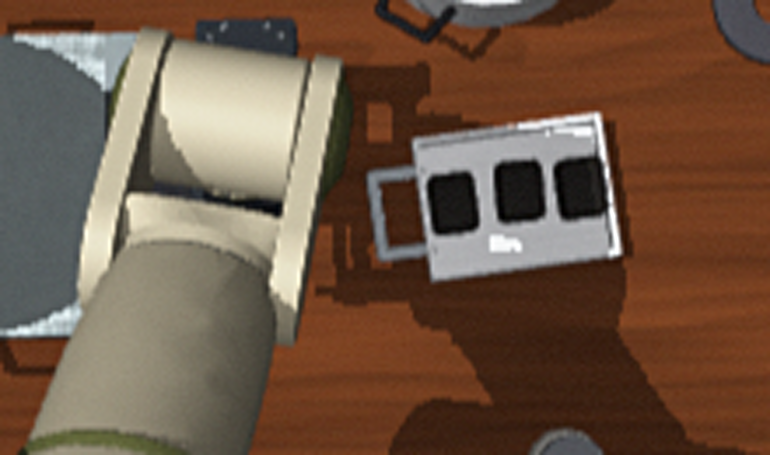

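The arm hides the door here. I'll carry on along the arc and then look from the side.

```bash
python3 -m creep '[0,0,0,0.01,-0.007,0,0, 0,0,0,0.02,-0.012,0,0, 0,0,0,0.031,-0.017,0,0, 0,0,0,0.043,-0.021,0,0, 0,0,0,0.052,-0.023,0,0]';python3 -m creep '[0,0,0,0.004,-0.001,0,0, 0,0,0,0.01,-0.002,0,0]';  python3 - <<'E'
from h import *
t=cams.camera("side");save(t,"s11",280,100,480,260,4)
E
```

```text
clock: 16.38
eef_pos: [0.6255, -0.0029, 0.062]
ee_rot: [3.139, -0.006, 1.573]
force: [-1.0, 0.0, 0.7]
width: 0.0003
clock: 16.55
eef_pos: [0.6354, -0.005, 0.0616]
ee_rot: [3.141, -0.006, 1.573]
force: [-1.1, 0.4, 0.3]
width: 0.0002
```

View pics/s11.png

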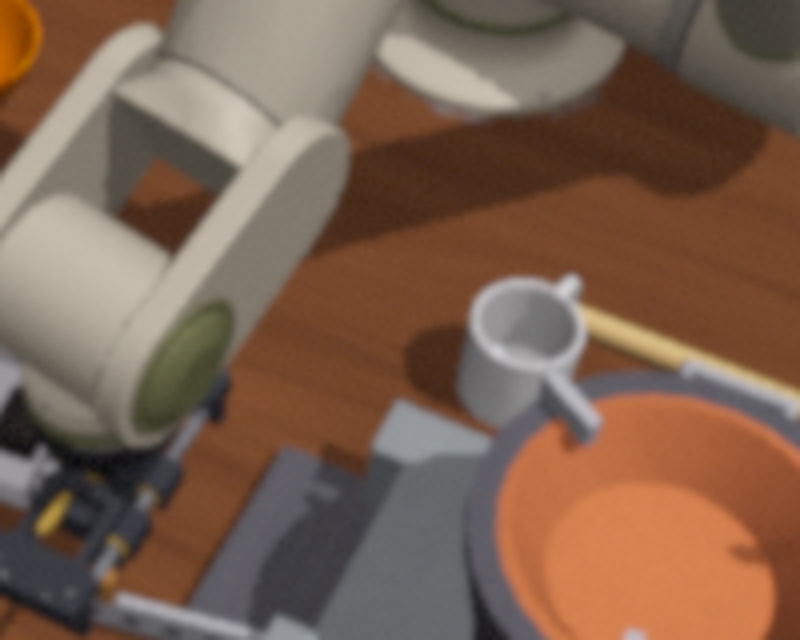

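```bash
python3 -m creep '[0,0,0,-0.01,-0.002,0,0, 0,0,0,-0.02,-0.003,0.03,0, 0,0,0,-0.02,-0.003,0.07,0, 0,0,-7,-0.03,-0.01,0.11,0.02, 0,0,-14,-0.04,-0.02,0.13,0.03]'; python3 -m creep '[0,0,-7,-0.01,-0.01,0,0.026, 0,0,-14,-0.02,-0.02,0,0.026, 0,0,-21,-0.03,-0.02,0,0.026, 0,0,-28,-0.035,-0.03,0,0.026, 0,0,-35,-0.04,-0.04,0,0.026]'; python3 -m creep '[0,0,-7,0,-0.005,0,0.026, 0,0,-14,0,-0.005,0,0.026, 0,0,-21,0,-0.005,0,0.026, 0,0,-28,0,-0.005,0,0.026, 0,0,-35,0,-0.005,0,0.026]'; python3 - <<'E'
from h import *
t=cams.camera("top");save(t,"a12",230,130,450,260,3.5)
s=cams.camera("side");save(s,"s12",180,100,400,300,3)
print(turn(6.6))
E
```

```text
clock: 17.02
eef_pos: [0.597, -0.0249, 0.1964]
ee_rot: [3.133, -0.006, 1.325]
force: [0.4, -1.2, 0.7]
width: 0.0113
clock: 17.43
eef_pos: [0.5562, -0.0648, 0.1967]
ee_rot: [3.133, -0.006, 0.708]
force: [0.4, -0.1, 0.5]
width: 0.0261
clock: 17.85
eef_pos: [0.5559, -0.0698, 0.1967]
ee_rot: [3.133, -0.006, 0.091]
force: [0.4, 0.0, 0.8]
width: 0.0261
[0.44 0.37 1.08]
```

View pics/a12.png

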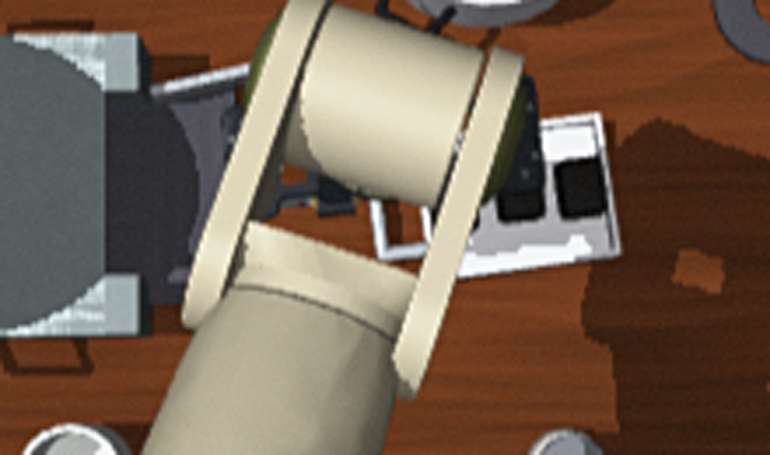

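View pics/s12.png

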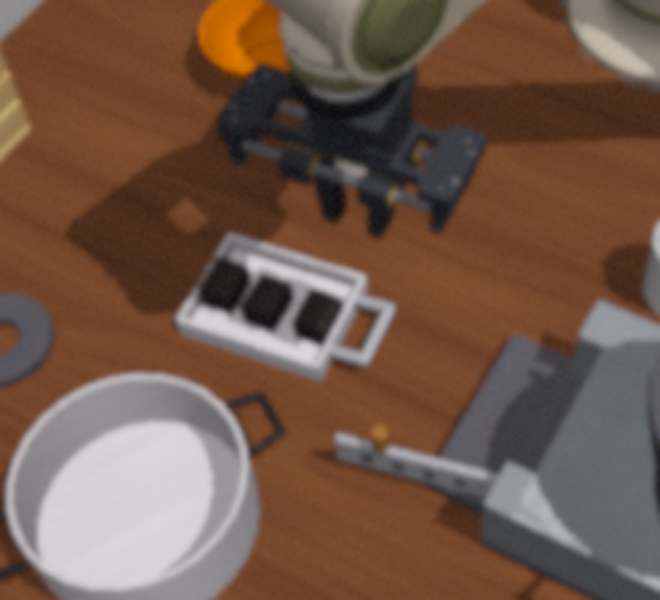

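The door stands open at roughly 1.75 rad, with its knob at zoom (378,432). I'll lower onto the handle bar at (0.548,-0.068) in stages.

```bash
python3 -m creep '[0.4,0.4,1.1,-0.004,0.001,-0.04,0.026, 0.4,0.4,1.1,-0.008,0.002,-0.08,0.026, 0.4,0.4,1.1,-0.008,0.002,-0.115,0.026, 0.4,0.4,1.1,-0.008,0.002,-0.145,0.026,0.4,0.4,1.1,-0.008,0.002,-0.145,0.026]';python3 - <<'E'
from h import *
s=cams.camera("side");save(s,"s13",240,140,360,250,6)
st=ctrl.read_state();print(st["eef_pos"],[ (n,finder.landmark_of(s,n)[:2]) for n in("pan_handle",)])
E
```

```text
clock: 18.37
eef_pos: [0.5451, -0.0668, 0.0469]
ee_rot: [-3.138, 0.009, 0.119]
force: [-0.3, -0.3, -0.3]
width: 0.0259
[ 0.54672935 -0.06729208  0.04997734] [('pan_handle', [{'pixel': [312.9, 310.0], 'score': 0.83}, {'pixel': [307.3, 211.4], 'score': 0.74}])]
```

View pics/s13.png

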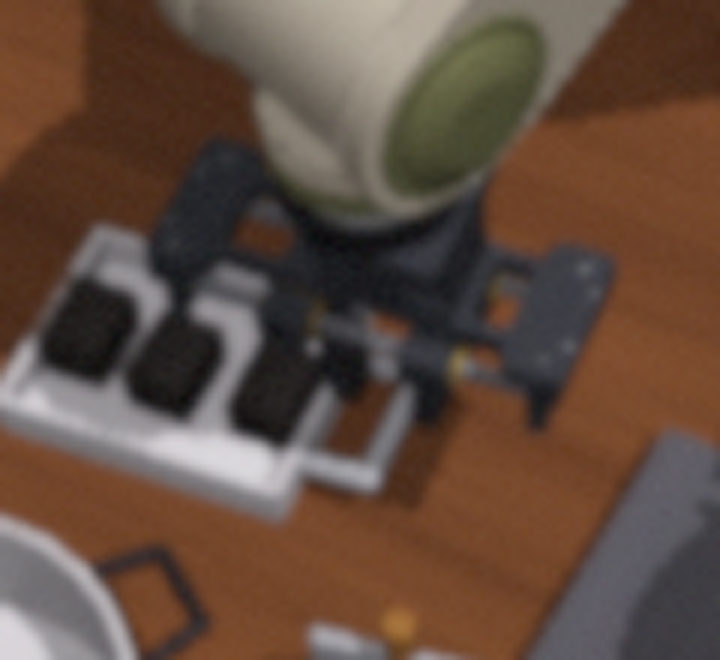

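```bash
python3 - <<'E'
from h import *
s=cams.camera("side");print(at(s,(307.3,211.4),.021), at(s,(240+395/6,140+430/6),.026),proj(s,(0.548,-0.068,.021)))
E
python3 -m creep '[0,0,0,0.002,-0.001,-0.012,0.026, 0,0,0,0.002,-0.001,-0.024,0.026, 0,0,0,0.002,-0.001,-0.033,0.026, 0,0,0,0.002,-0.001,-0.038,0.026,0,0,0,0.002,-0.001,-0.038,0.026]'
```

```text
[ 0.54326103 -0.06370704  0.021     ] [ 0.5486627  -0.06498987  0.026     ] [305.08612565 212.05644229]
clock: 18.93
eef_pos: [0.5507, -0.0689, 0.0147]
ee_rot: [3.14, -0.001, 0.118]
force: [0.5, -0.3, -0.9]
width: 0.0258
```

```bash
python3 -m creep '[0,0,0,-0.001,0.001,-0.005,0.026, 0,0,0,-0.001,0.001,-0.005,0.026, 0,0,0,-0.001,0.001,-0.005,0.003, 0,0,0,-0.001,0.001,-0.005,0.003,0,0,0,-0.001,0.001,-0.005,0.003]';python3 -m creep '[0,0,0,0,0,0,0.003,0,0,0,0,0,0,0.003]'
```

```text
clock: 19.35
eef_pos: [0.5498, -0.0678, 0.01]
ee_rot: [3.14, -0.001, 0.118]
force: [-0.1, -0.6, 1.4]
width: 0.0088
clock: 19.52
eef_pos: [0.5498, -0.0678, 0.01]
ee_rot: [3.14, -0.001, 0.118]
force: [-0.4, 0.6, -1.1]
width: 0.0091
```

```bash
python3 -m creep '[0,0,0,0,0,0.005,0.003, 0,0,0,0,0,0.01,0.003, 0,0,0,0,0,0.016,0.003, 0,0,0,0,0,0.022,0.003, 0,0,0,0,0,0.028,0.003]';python3 -m creep '[0,0,0,0,0,0,0.003]';python3 - <<'E'
from h import *
s=cams.camera("side");save(s,"s14",220,140,360,250,5)
E
```

```text
clock: 19.93
eef_pos: [0.5497, -0.0678, 0.0388]
ee_rot: [3.14, -0.001, 0.118]
force: [0.3, -0.7, -4.8]
width: 0.0087
clock: 20.02
eef_pos: [0.5501, -0.0679, 0.0401]
ee_rot: [3.14, -0.003, 0.118]
force: [-1.7, -0.5, -3.1]
width: 0.009
```

View pics/s14.png

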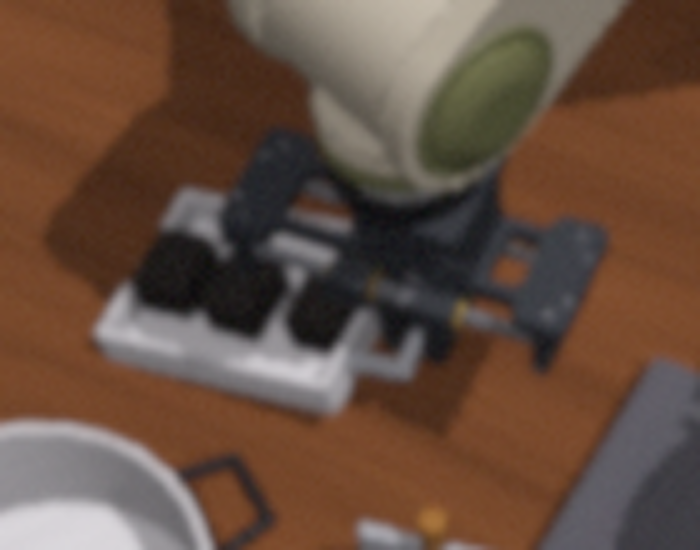

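The front is lifted and the rear is still on the table. Dragging towards the jiko.

```bash
python3 -m creep '[0,0,-0.5,0.001,0.01,0,0.003, 0,0,-1,0.003,0.022,0,0.003, 0,0,-1.7,0.005,0.035,0,0.003, 0,0,-2.4,0.007,0.048,0,0.003, 0,0,-3,0.009,0.06,0,0.003]';python3 -m creep '[0,0,-0.7,0.002,0.012,0,0.003, 0,0,-1.4,0.004,0.025,0,0.003, 0,0,-2.1,0.006,0.037,0,0.003, 0,0,-2.9,0.008,0.049,0,0.003, 0,0,-3.6,0.008,0.056,0,0.003]';python3 - <<'E'
from h import *
s=cams.camera("side");save(s,"s15",220,130,400,270,4)
print(ctrl.read_state()["eef_pos"])
E
```

```text
clock: 20.48
eef_pos: [0.5588, -0.0071, 0.0394]
ee_rot: [3.14, -0.002, 0.065]
force: [0.1, -1.2, -4.2]
width: 0.009
clock: 20.9
eef_pos: [0.5669, 0.0499, 0.0392]
ee_rot: [3.14, -0.002, 0.002]
force: [-0.3, -0.9, -5.0]
width: 0.0092
[0.56660427 0.05073463 0.03927545]
```

View pics/s15.png

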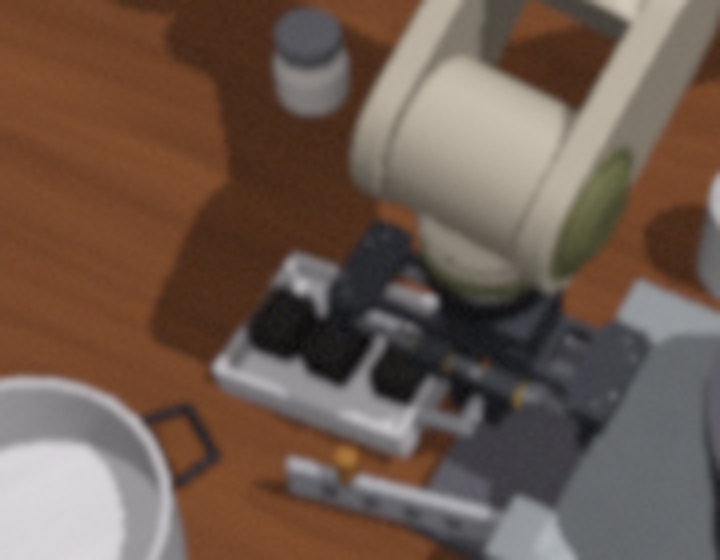

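```bash
python3 -m creep '[0,0,0,0,0.009,0,0.003, 0,0,0,0,0.019,0,0.003, 0,0,0,0,0.029,0,0.003, 0,0,0,0,0.038,0,0.003, 0,0,0,0,0.038,0,0.003]';python3 - <<'E'
from h import *
s=cams.camera("side");save(s,"s16",220,130,400,270,4)
t=cams.camera("top");save(t,"a16",230,130,450,260,3.5)
print(ctrl.read_state()["eef_pos"])
E
```

```text
clock: 21.37
eef_pos: [0.5664, 0.0907, 0.0393]
ee_rot: [3.142, -0.001, 0.003]
force: [-0.0, 2.6, -3.1]
width: 0.0091
[0.56658532 0.08941848 0.03931933]
```

View pics/s16.png

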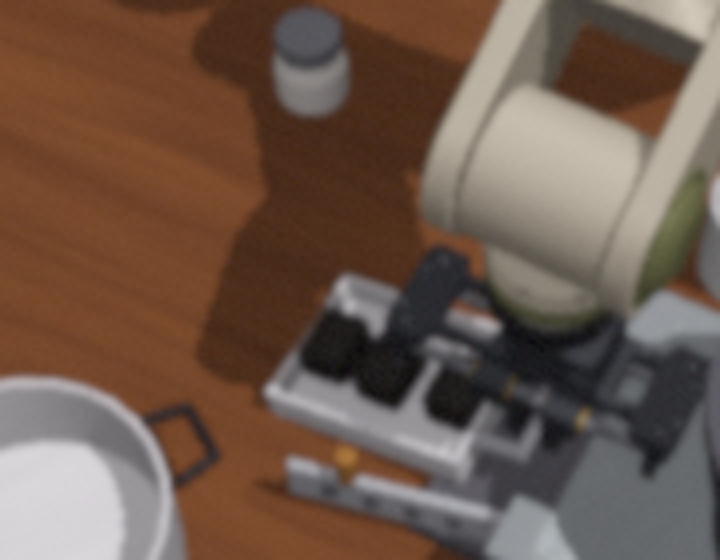

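View pics/a16.png

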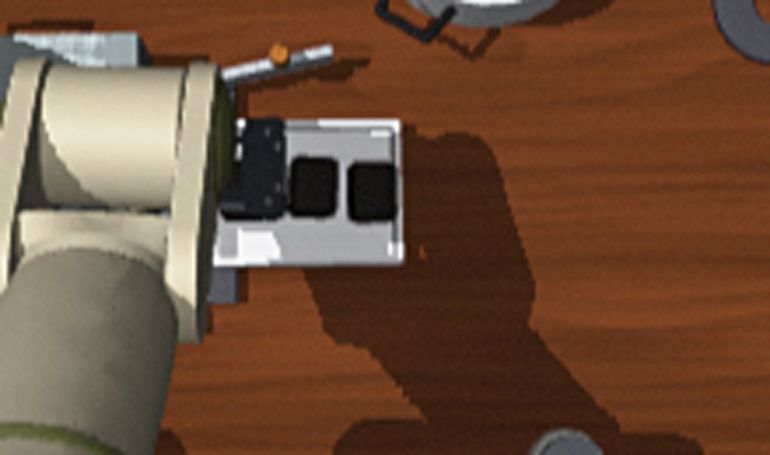

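```bash
python3 - <<'E'
from h import *
t=cams.camera("top")
for q in((401,120),(404,265)): print(at(t,(230+q[0]/3.5,130+q[1]/3.5),.024))
E
python3 -m creep '[0,0,0,0,0,-0.004,0.003, 0,0,0,0,0,-0.007,0.003, 0,0,0,0,0,-0.01,0.003, 0,0,0,0,0,-0.01,0.003]'
```

```text
[ 0.61806559 -0.08767855  0.024     ]
[ 0.50727008 -0.08814535  0.024     ]
clock: 21.85
eef_pos: [0.5668, 0.089, 0.0295]
ee_rot: [3.141, -0.002, 0.002]
force: [-3.0, 2.0, 7.5]
width: 0.0088
```

```bash
python3 -m creep '[0,0,0,0,0,0.001,0.024, 0,0,0,0,0,0.001,0.024, 0,0,0,0,0,0.001,0.024, 0,0,0,0,0,0.02,0.024, 0,0,0,0,0,0.045,0.024]'; python3 -m creep '[0,0,0,0,0,0.03,0.024, 0,0,0,0,0,0.06,0.024, 0,0,0,-0.01,-0.02,0.09,0.01, 0,0,0,-0.02,-0.05,0.1,0, 0,0,0,-0.03,-0.09,0.1,0]';python3 - <<'E'
from h import *
s=cams.camera("side");save(s,"s17",220,130,400,270,4)
E
```

```text
clock: 22.27
eef_pos: [0.5658, 0.0887, 0.0733]
ee_rot: [3.141, 0.002, 0.002]
force: [0.5, -0.1, -0.2]
width: 0.024
clock: 22.68
eef_pos: [0.5364, -0.0012, 0.1762]
ee_rot: [3.14, -0.004, 0.005]
force: [0.0, -0.7, 0.2]
width: 0.0063
```

View pics/s17.png

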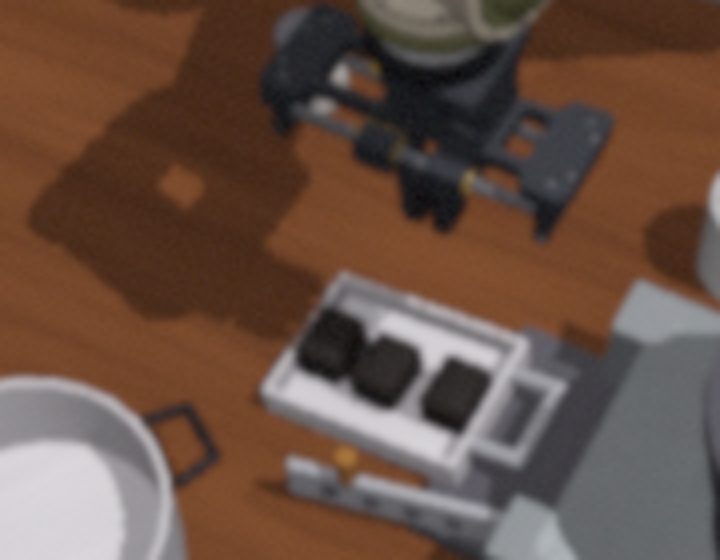

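The front is propped on the step and the rear is on the table. Now I go behind the rear wall at y≈-0.09 to push.

```bash
python3 -m creep '[0,0,7,0.005,-0.03,0,0, 0,0,14,0.01,-0.06,0,0, 0,0,21,0.015,-0.09,0,0, 0,0,28,0.02,-0.11,0,0, 0,0,35,0.027,-0.13,0,0]'; python3 -m creep '[0,0,7,0,0,0,0, 0,0,14,0,0,0,0, 0,0,21,0,0,0,0, 0,0,28,0,0,0,0, 0,0,35,0,0,0,0]';python3 -m creep '[0,0,7,0,0,0,0, 0,0,14,0,0,0,0, 0,0,20,0,0,-0.03,0,0,0,20,0,0,-0.06,0]';python3 - <<'E'
from h import *
s=cams.camera("side");save(s,"s18",220,100,400,270,4)
t=cams.camera("top");save(t,"a18",230,130,450,260,3.5)
print(ctrl.read_state()["eef_pos"],turn(90))
E
```

```text
clock: 23.15
eef_pos: [0.5616, -0.14, 0.1745]
ee_rot: [3.138, 0.0, 0.615]
force: [-0.1, -0.1, -0.4]
width: 0.0003
clock: 23.57
eef_pos: [0.5614, -0.1404, 0.1742]
ee_rot: [3.138, 0.001, 1.231]
force: [-0.6, -0.3, -0.4]
width: 0.0006
clock: 23.9
eef_pos: [0.5621, -0.1409, 0.1146]
ee_rot: [3.135, 0.003, 1.586]
force: [0.1, 0.3, -0.8]
width: 0.0004
[ 0.55936007 -0.13970094  0.11031341] [-0.16 -0.25 -0.5 ]
```

View pics/s18.png

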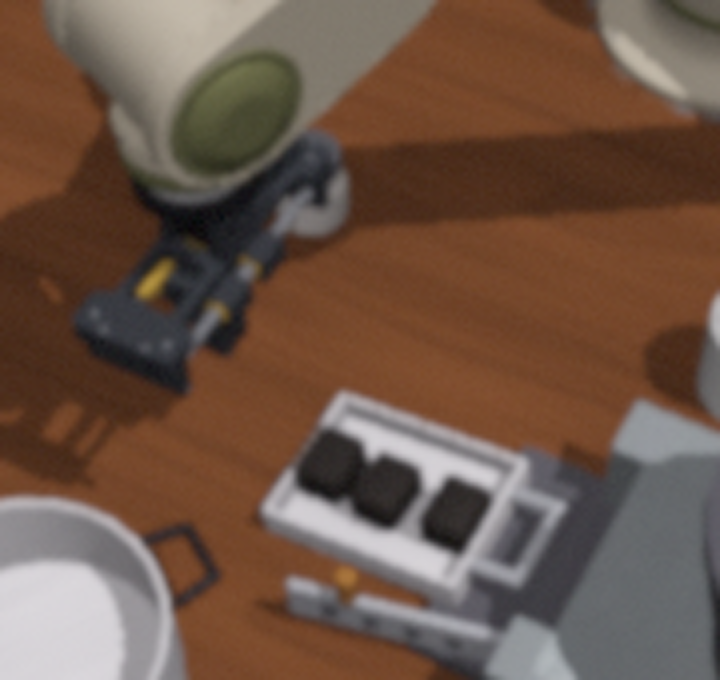

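View pics/a18.png

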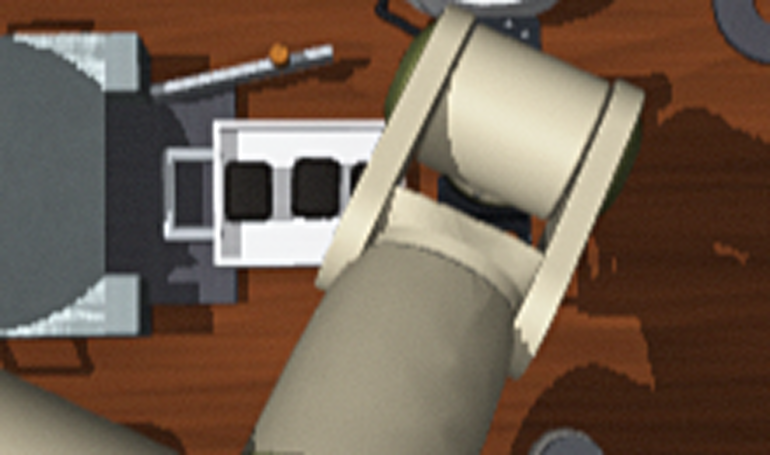

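```bash
python3 -m creep '[0,0,0,0.002,0,-0.03,0, 0,0,0,0.002,0,-0.06,0, 0,0,0,0.002,0,-0.085,0, 0,0,0,0.002,0,-0.098,0, 0,0,0,0.002,0,-0.098,0]'; python3 -m creep '[0,0,0,0,0.01,0,0, 0,0,0,0,0.02,0,0, 0,0,0,0,0.03,0,0, 0,0,0,0,0.04,0,0, 0,0,0,0,0.047,0,0]'
```

```text
clock: 24.42
eef_pos: [0.5607, -0.1396, 0.0109]
ee_rot: [-3.134, -0.004, 1.579]
force: [-0.3, 0.7, -0.4]
width: 0.0005
clock: 24.83
eef_pos: [0.5614, -0.0918, 0.0121]
ee_rot: [-3.136, -0.002, 1.58]
force: [-0.0, -5.9, 3.5]
width: 0.0004
```

```bash
python3 -m creep '[0,0,0,0,0.008,0,0, 0,0,0,0,0.016,0,0, 0,0,0,0,0.024,0.001,0, 0,0,0,0,0.032,0.002,0, 0,0,0,0,0.038,0.003,0]'; python3 - <<'E'
from h import *
s=cams.camera("side");save(s,"s19",260,130,420,270,4.5)
t=cams.camera("top");save(t,"a19",230,130,450,260,3.5)
print(ctrl.read_state()["force"])
E
```

```text
clock: 25.25
eef_pos: [0.5615, -0.0531, 0.0153]
ee_rot: [-3.136, -0.002, 1.58]
force: [-0.2, -5.6, 1.0]
width: 0.0003
[-0.13355729 -0.64403498  0.1409    ]
```

View pics/s19.png

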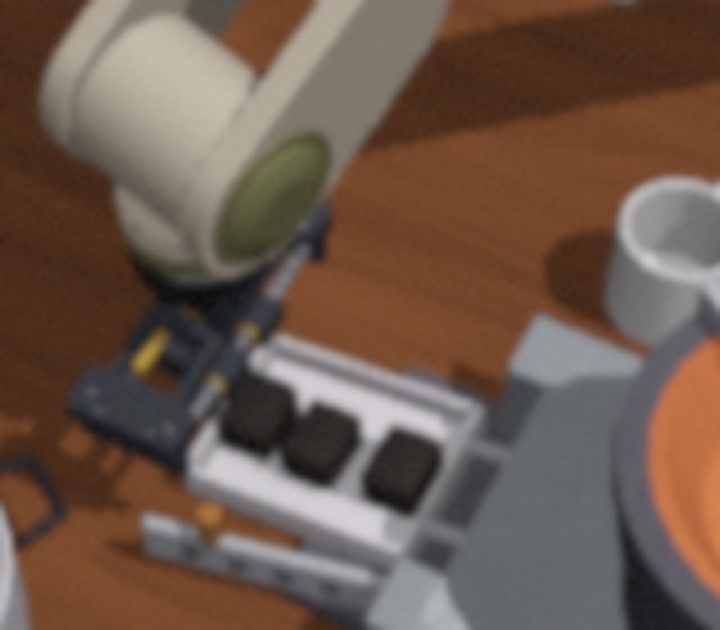

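View pics/a19.png

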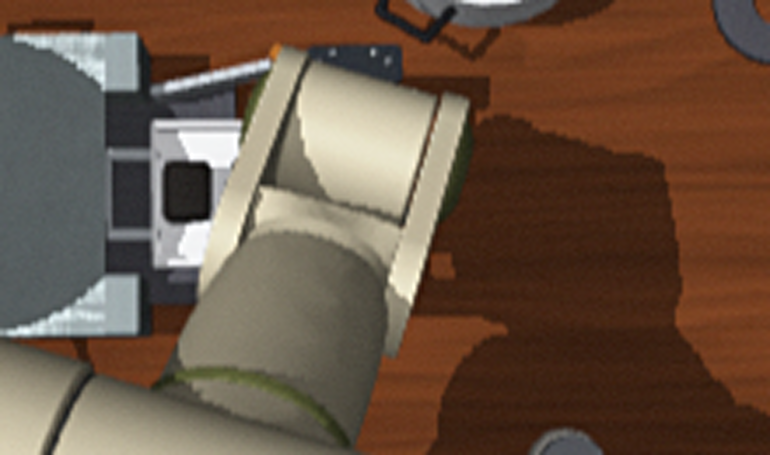

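```bash
python3 - <<'E'
from h import *
t=cams.camera("top");print(at(t,(230+278/3.5,130+54/3.5),.078),at(t,(230+331/3.5,130+50/3.5),.052))
E
python3 -m creep '[0,0,0,0,-0.006,0,0, 0,0,0,-0.007,-0.006,0.003,0, 0,0,0,-0.007,0.004,0.003,0, 0,0,0,-0.007,0.01,0.003,0]'
```

```text
[0.65947759 0.0030103  0.078     ] [ 0.66721397 -0.0354639   0.052     ]
clock: 25.73
eef_pos: [0.554, -0.0431, 0.0185]
ee_rot: [-3.136, -0.002, 1.58]
force: [-0.1, -5.8, 1.8]
width: 0.0005
```

```bash
python3 -m creep '[0,0,0,0,0.006,0,0, 0,0,0,0,0.012,0.001,0, 0,0,0,0,0.018,0.003,0, 0,0,0,0,0.024,0.006,0]'; python3 - <<'E'
from h import *
s=cams.camera("side");save(s,"s20",260,130,420,270,4.5)
E
```

```text
clock: 26.07
eef_pos: [0.5546, -0.0197, 0.0252]
ee_rot: [-3.138, 0.0, 1.58]
force: [-1.5, -9.9, 7.5]
width: 0.0003
```

View pics/s20.png

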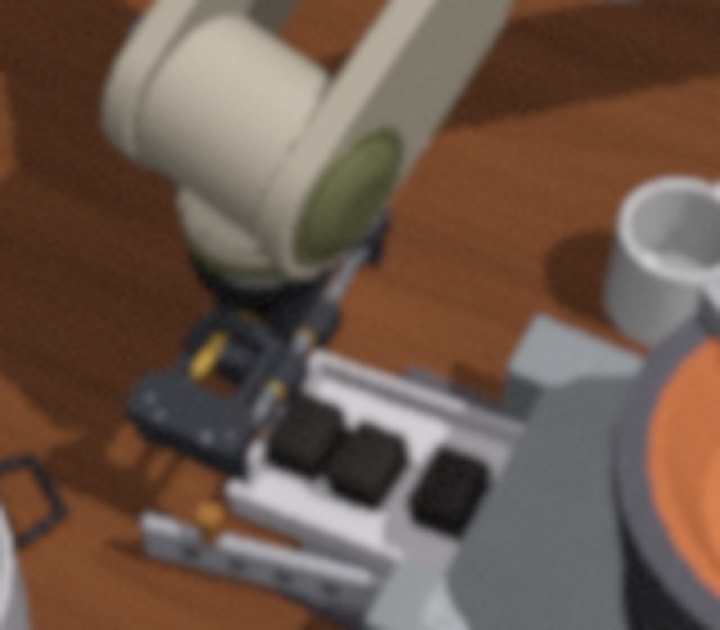

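The upward force suggests that friction at the finger is holding the rear down. I'll back off so the pan can tip flat.

```bash
python3 -m creep '[0,0,0,0,-0.003,0.001,0, 0,0,0,0,-0.008,0.004,0, 0,0,0,0,-0.012,0.006,0,0,0,0,0,-0.014,0.008,0,0,0,0,0,-0.014,0.008,0]'; python3 - <<'E'
from h import *
s=cams.camera("side");save(s,"s21",260,130,420,270,4.5)
E
```

```text
clock: 26.53
eef_pos: [0.5549, -0.0332, 0.0341]
ee_rot: [-3.139, -0.0, 1.579]
force: [0.7, 0.4, -0.7]
width: 0.0005
```

View pics/s21.png

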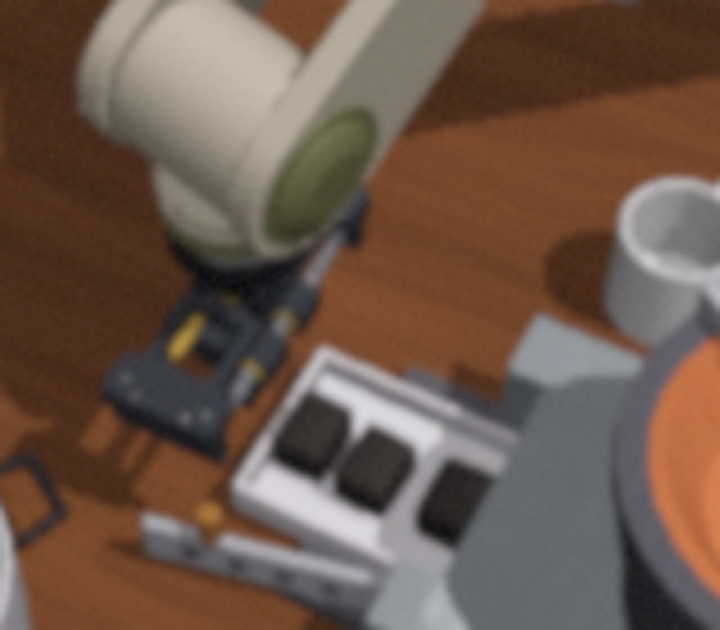

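The pan tipped flat onto the step. Pushing on at z≈0.027.

```bash
python3 -m creep '[0,0,0,0.004,0,-0.004,0, 0,0,0,0.008,0.006,-0.007,0, 0,0,0,0.008,0.014,-0.007,0, 0,0,0,0.008,0.022,-0.007,0, 0,0,0,0.008,0.03,-0.007,0]';python3 -m creep '[0,0,0,0,0.009,0,0, 0,0,0,0,0.018,0,0, 0,0,0,0,0.027,0,0, 0,0,0,0,0.036,0,0, 0,0,0,0,0.045,0,0]'; python3 - <<'E'
from h import *
s=cams.camera("side");save(s,"s22",260,130,420,270,4.5)
E
```

```text
clock: 27.0
eef_pos: [0.5627, -0.002, 0.0266]
ee_rot: [-3.138, -0.0, 1.58]
force: [1.2, -2.3, -2.4]
width: 0.0008
clock: 27.42
eef_pos: [0.5625, 0.044, 0.0266]
ee_rot: [-3.138, -0.0, 1.58]
force: [0.1, -3.2, -0.8]
width: 0.0003
```

View pics/s22.png

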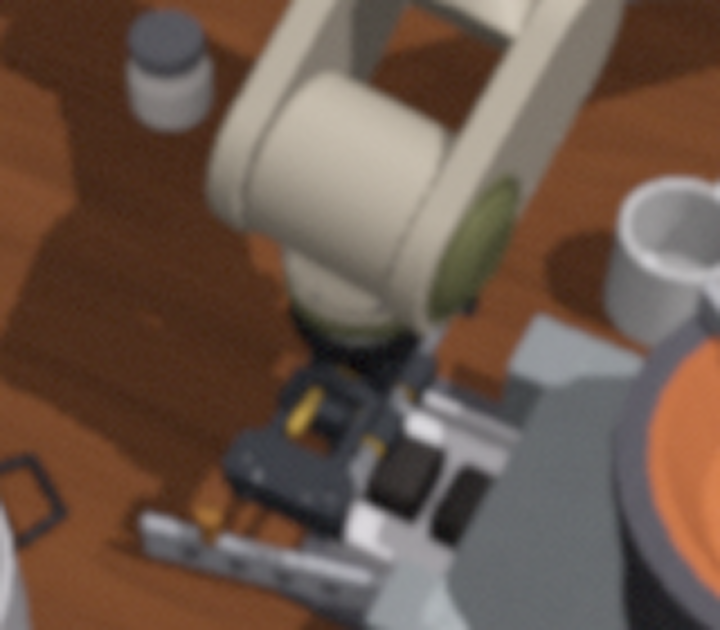

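```bash
python3 -m creep '[0,0,0,0,0.009,0,0, 0,0,0,0,0.018,0.001,0, 0,0,0,0,0.027,0.001,0, 0,0,0,0,0.036,0.001,0, 0,0,0,0,0.042,0.002,0]';python3 -m creep '[0,0,0,0,0.007,0,0, 0,0,0,0,0.014,0,0, 0,0,0,0,0.02,0,0, 0,0,0,0,0.024,0,0, 0,0,0,0,0.027,0,0]'
```

```text
clock: 27.88
eef_pos: [0.5622, 0.0887, 0.0285]
ee_rot: [-3.138, -0.001, 1.581]
force: [0.3, -2.5, -1.1]
width: 0.0008
clock: 28.3
eef_pos: [0.5623, 0.116, 0.0287]
ee_rot: [-3.138, -0.001, 1.582]
force: [0.1, -5.0, 0.6]
width: 0.0006
```

```bash
python3 -m creep '[0,0,0,0,-0.01,0,0, 0,0,0,0,-0.03,0.005,0, 0,0,0,0,-0.06,0.03,0, 0,0,0,-0.01,-0.09,0.07,0, 0,0,0,-0.03,-0.12,0.11,0]';python3 -m creep '[0,0,0,-0.01,-0.03,0.02,0, 0,0,0,-0.02,-0.06,0.04,0, 0,0,0,-0.04,-0.09,0.04,0, 0,0,0,-0.06,-0.12,0.04,0, 0,0,0,-0.09,-0.15,0.04,0]'; python3 - <<'E'
from h import *
s=cams.camera("side");save(s,"s23",260,130,420,270,4.5)
t=cams.camera("top");save(t,"a23",230,130,450,260,3.5)
print(ctrl.read_state()["eef_pos"])
E
```

```text
clock: 28.72
eef_pos: [0.5397, 0.0064, 0.1233]
ee_rot: [-3.138, -0.002, 1.581]
force: [-0.5, -0.4, 0.2]
width: 0.0006
clock: 29.13
eef_pos: [0.4499, -0.1448, 0.1636]
ee_rot: [-3.14, -0.002, 1.581]
force: [0.5, -0.4, -0.5]
width: 0.0005
[ 0.44737931 -0.14642813  0.16339469]
```

View pics/s23.png

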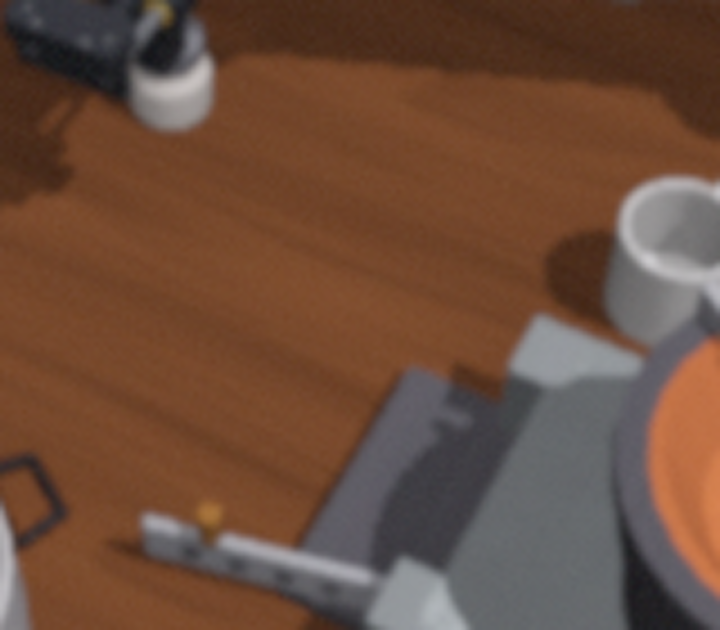

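View pics/a23.png

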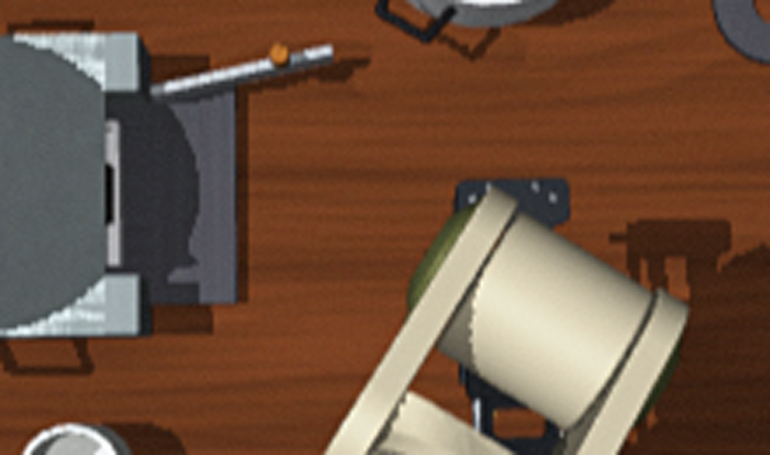

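```bash
python3 - <<'E'
from h import *
t=cams.camera("top")
for q,z in(((120,121),.038),((120,266),.038),((141,300),.08),((152,91),.052),((281,54),.078)): print(at(t,(230+q[0]/3.5,130+q[1]/3.5),z))
print(turn(90))
E
```

```text
[0.61830409 0.12488698 0.038     ]
[0.50841609 0.12504071 0.038     ]
[0.48026252 0.10381186 0.08      ]
[0.63828868 0.09884638 0.052     ]
[0.65944176 0.00081058 0.078     ]
[-0.14 -0.21 -0.3 ]
```

The pan lies straight with its rear wall at jiko x≈0.0245. Now I close the door by pushing the knob from its outer side.

```bash
python3 -m creep '[0,0,0,0.035,0.022,0,0, 0,0,0,0.07,0.044,0,0, 0,0,0,0.105,0.066,0,0, 0,0,0,0.14,0.088,0,0, 0,0,0,0.175,0.11,0,0]';python3 -m creep '[0,0,0,0.035,0.022,0,0, 0,0,0,0.07,0.044,0,0, 0,0,0,0.07,0.044,-0.03,0, 0,0,0,0.07,0.044,-0.06,0, 0,0,0,0.07,0.044,-0.08,0]';python3 - <<'E'
from h import *
s=cams.camera("side");save(s,"s24",260,130,420,270,4.5)
print(ctrl.read_state()["eef_pos"],turn(90))
E
```

```text
clock: 29.7
eef_pos: [0.6257, -0.0323, 0.1634]
ee_rot: [-3.138, -0.003, 1.577]
force: [-0.6, -0.3, -0.0]
width: 0.0002
clock: 30.12
eef_pos: [0.6954, 0.0138, 0.0798]
ee_rot: [-3.135, -0.005, 1.58]
force: [-0.2, -0.4, -0.3]
width: 0.0005
[0.69362445 0.01367391 0.07613987] [-0.32 -0.73 -0.48]
```

View pics/s24.png

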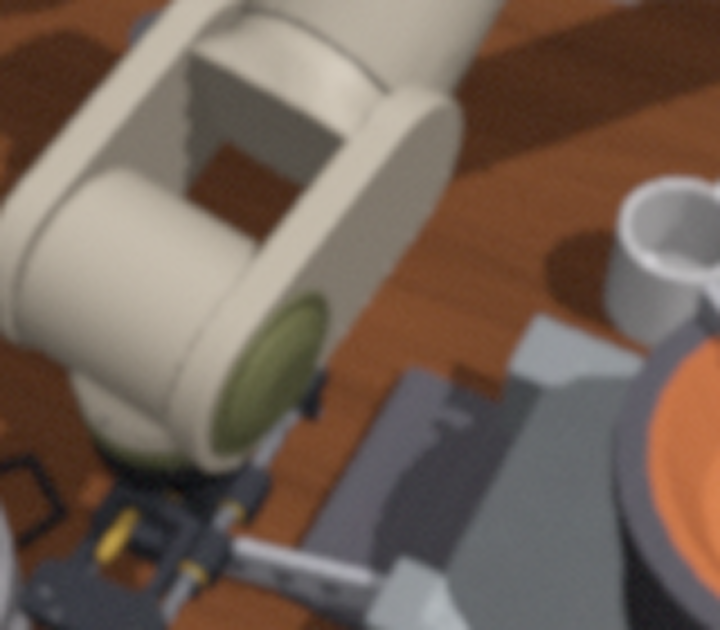

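```bash
python3 -m creep '[0,0,0,0,-0.004,-0.008,0, 0,0,0,0,-0.008,-0.016,0, 0,0,0,0,-0.008,-0.016,0]';python3 -m creep '[0,0,0,-0.012,-0.002,0,0, 0,0,0,-0.025,-0.004,0,0, 0,0,0,-0.037,-0.006,0,0, 0,0,0,-0.048,-0.008,0,0, 0,0,0,-0.06,-0.009,0,0]';python3 - <<'E'
from h import *
t=cams.camera("top");save(t,"a25",230,130,450,260,3.5)
s=cams.camera("side");save(s,"s25",260,130,420,270,4.5)
print(ctrl.read_state()["eef_pos"],turn(90))
E
```

```text
clock: 30.42
eef_pos: [0.6933, 0.0052, 0.059]
ee_rot: [-3.127, -0.006, 1.579]
force: [-0.4, 0.5, 0.5]
width: 0.0006
clock: 30.83
eef_pos: [0.6338, -0.0042, 0.0606]
ee_rot: [-3.131, -0.006, 1.578]
force: [1.2, 1.5, -0.4]
width: 0.0009
[ 0.63290095 -0.00407745  0.06058262] [-0.33 -0.74 -0.42]
```

View pics/s25.png

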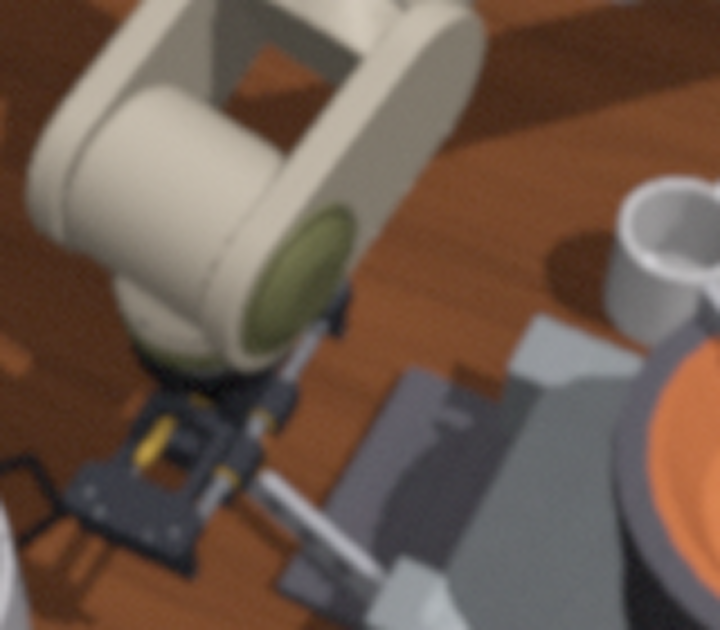

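```bash
python3 -m creep '[0,0,0,-0.012,0.001,0,0, 0,0,0,-0.024,0.005,0,0, 0,0,0,-0.036,0.01,0,0, 0,0,0,-0.047,0.018,0,0, 0,0,0,-0.057,0.026,0,0]';python3 -m creep '[0,0,0,-0.009,0.008,0,0, 0,0,0,-0.015,0.016,0,0, 0,0,0,-0.02,0.023,0,0, 0,0,0,-0.024,0.03,0,0]';python3 - <<'E'
from h import *
s=cams.camera("side");save(s,"s26",260,130,420,270,4.5)
print(ctrl.read_state()["eef_pos"],turn(90))
E
```

```text
clock: 31.35
eef_pos: [0.5768, 0.0218, 0.0617]
ee_rot: [-3.132, -0.005, 1.578]
force: [0.6, -0.7, -0.2]
width: 0.0
clock: 31.68
eef_pos: [0.5528, 0.0524, 0.0619]
ee_rot: [-3.132, -0.005, 1.578]
force: [1.1, -0.5, -0.5]
width: 0.0003
[0.55193693 0.05356791 0.06178152] [-0.33 -0.6  -0.44]
```

View pics/s26.png

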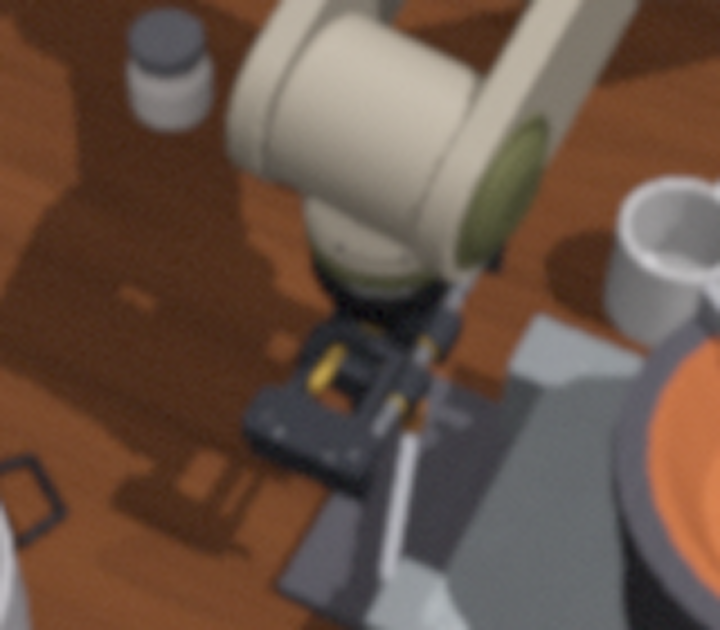

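```bash
python3 -m creep '[0,0,0,-0.003,0.008,0,0, 0,0,0,-0.006,0.015,0,0, 0,0,0,-0.009,0.021,0,0, 0,0,0,-0.011,0.025,0,0,0,0,0,-0.012,0.028,0,0]';python3 -m creep '[0,0,0,0,0.002,0,0, 0,0,0,0,0.004,0,0,0,0,0,0,0.006,0,0]'
```

```text
clock: 32.15
eef_pos: [0.5397, 0.0822, 0.0618]
ee_rot: [-3.131, -0.006, 1.579]
force: [1.3, -0.3, 0.4]
width: 0.0004
clock: 32.4
eef_pos: [0.5395, 0.0856, 0.0618]
ee_rot: [-3.13, -0.0, 1.58]
force: [-4.0, -25.3, 1.7]
width: 0.0003
```

The door has reached its stop. I'll back off and check.

```bash
python3 -m creep '[0,0,0,0,-0.008,0,0, 0,0,0,0,-0.025,0,0, 0,0,0,0,-0.06,0.03,0, 0,0,0,-0.03,-0.09,0.06,0, 0,0,0,-0.06,-0.12,0.1,0]';python3 -m creep '[0,0,0,-0.02,-0.03,0.02,0, 0,0,0,-0.05,-0.06,0.04,0, 0,0,0,-0.08,-0.09,0.04,0, 0,0,0,-0.1,-0.12,0.04,0, 0,0,0,-0.12,-0.15,0.04,0]'; python3 - <<'E'
from h import *
t=cams.camera("top");save(t,"a27",230,130,450,260,3.5)
s=cams.camera("side");save(s,"s27",0,0,640,400,1.25)
print(ctrl.read_state()["force"])
for n,z in(("door_knob",.066),("sufuria",0),("bowl",0),("mug",0),("grate",0),("saltjar",0),("paddle",0),("pan_rear",.014)):
    for p in(t,s): print(n,[(round(d["score"],2),at(p,d["pixel"],z)[:2].round(3).tolist()) for d in finder.landmark_of(p,n)[:2]])
E
```

```text
clock: 32.82
eef_pos: [0.4948, -0.0196, 0.1415]
ee_rot: [-3.128, -0.001, 1.579]
force: [1.4, -0.8, 1.0]
width: 0.0008
clock: 33.23
eef_pos: [0.3732, -0.1708, 0.1821]
ee_rot: [-3.13, 0.0, 1.579]
force: [0.2, -1.2, -0.1]
width: 0.0002
[0.28838713 0.39742135 0.52278544]
door_knob [(0.73, [0.54, 0.102])]
door_knob [(0.5, [0.543, 0.104]), (0.19, [0.321, -0.308])]
sufuria [(0.31, [0.707, -0.38])]
sufuria [(0.78, [0.784, -0.154])]
bowl [(0.8, [0.285, -0.357])]
bowl [(0.65, [0.279, -0.366]), (0.58, [0.351, -0.212])]
mug [(0.59, [0.354, 0.156])]
mug [(0.7, [0.354, 0.15]), (0.47, [0.556, 0.033])]
grate [(0.72, [0.709, -0.382])]
grate [(0.7, [0.707, -0.391])]
saltjar []
saltjar [(0.65, [0.352, -0.214])]
paddle [(0.88, [0.287, 0.331])]
paddle [(0.62, [0.28, 0.323])]
pan_rear [(0.75, [0.565, 0.129]), (0.71, [0.84, 0.255])]
pan_rear []
```

View pics/a27.png

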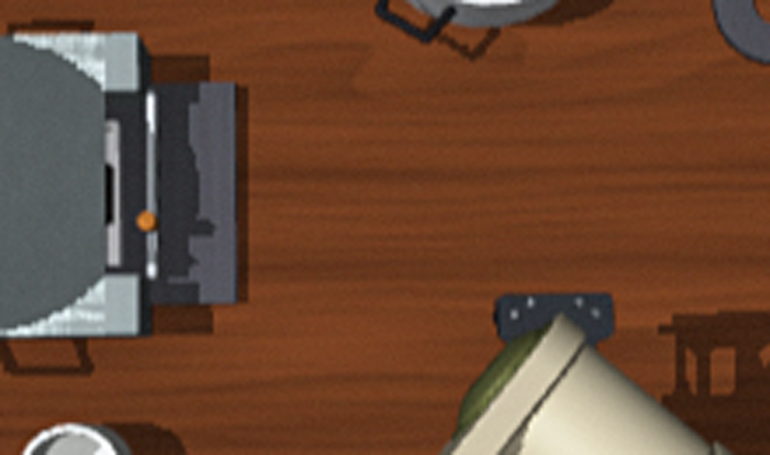

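View pics/s27.png

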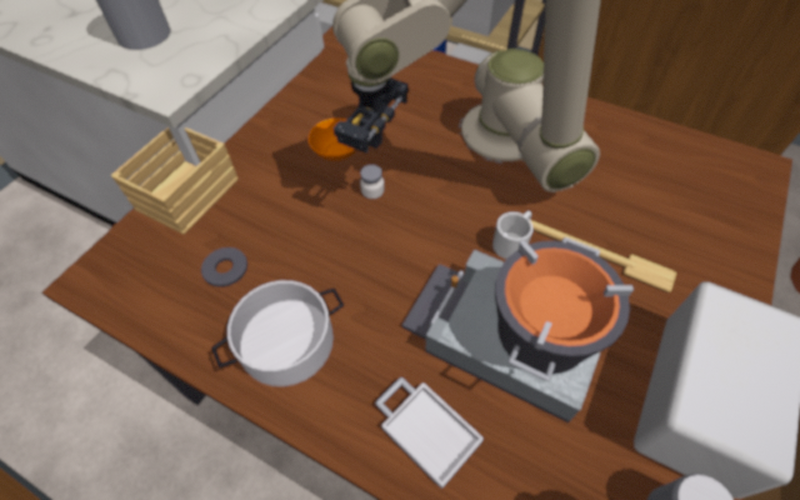

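The door is shut: in the zoom it runs vertically at x=152 from row 92 to 275, and its knob is at y≈0.102. The pan rim is behind it at x=115, and the bystanders haven't moved. Handing in.

```bash
python3 -c "
from rig import ctrl
print(ctrl.job_done())"
```

```text
the job is handed in; nothing more can be done
None
```

I finished the job and handed it in at about 34 s of the 210 s. The hand-in gives no verdict.

**What I did:**
- Laid the three loose briquettes in the right-hand pan.
- Swung the vent door open to about 1.77 rad.
- Lifted the pan's front by its handle onto the doorstep, with the rear still on the table.
- Pushed the pan in from behind.
- Pushed the door shut to its stop.

**Last checks:**
- **Pan:** it is straight in the chamber, with its rear wall about 24 mm behind the door plane.
- **Door:** it measures shut, with the knob in line with the door plane in both cameras (within 4 mm). The push against the stop peaked at about 25 N.
- **Bystanders:** repeated measurements agree with the start to within about 12 mm, which is near the detector's noise. The top camera could not confirm the pot or the salt jar, but the side camera did.
- **Robot:** it touched nothing at hand-in.

**Not fully checked:** in the end only one briquette showed at the roof edge. The last clear view of all three in the pan was just after it tipped flat onto the step. I judged the pan flat on the chamber floor from that view and from the smooth push, not from a direct height measurement. I also never saw a knocked briquette or a grip slip.

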